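Turn a tray of tea cups mouth-up

ROBOT

A 7-joint arm with a two-finger parallel gripper is mounted at the origin on the work surface. World frame = base frame: x ahead of the robot, y to its left, z up, the work surface at z = 0. Lengths are in m, angles in rad, forces in N, time in s.
With the tool pointing down it reaches from about 0.425 to 0.925 m from the base axis. Payload 6.8 kg.
Tool frame: the origin (TCP) lies midway between the tips of the shut fingers; the grasp point (between the pads) lies 19 mm behind it; x points along the fingers, y is the direction in which the jaws open and shut, and the axes are right-handed (so a half turn about x gives the same grasp; the last joint's range is limited). The gripper opens to 85 mm and grips with 20 to 120 N. Pads are 22 mm wide; open, the fingers measure 114 mm over their backs; the gripper's body (76 mm by 85 mm) begins 54 mm behind the grasp point. The pads swing forward as they close: fully open they stand 13 mm farther back than shut.
Start: joints at [1.111, 0.477, 0.022, 1.555, -0.011, 1.109, -0.083], TCP at [0.233, -0.634, 0.231] pointing down, gripper open.
Joint ranges: [-2.96, 2.96], [-0.34, 2.1], [-1.41, 1.46], [0.24, 2.44], [-1.37, 4.51], [0.17, 1.92], [-2.96, 2.96]. Speed limits (rad/s): [2.39, 2.39, 3.14, 3.14, 3.14, 3.14, 3.14].

INTERFACE

Orientations are given as a rotation vector (axis times angle).
In Python, from bench import r, viewer, nets gives the robot as it stands.
- The arm moves only by the shell command python3 -m pendant 'ROWS' [FORCE]. ROWS is JSON, one flat list of numbers, 5 for each row, row after row: the finger opening in mm, from 0 to 85.4, then the shift along the tool's x, y, z in mm, then the turn about the tool's x in rad. A call has 1 to 20 rows; each row shifts and turns the commanded pose from where the row before left it, along the tool's axes as they then stand; what a row does not reach is not made up. A row lasts 1/8 s, in which the tool goes at most 62.5 mm and 10.7 degrees, less where a joint would pass 70% of its speed; a pose out of reach is approached as far as the arm can. A call with a gripper value outside its range is refused whole. The fingers move at their own pace and stop on an object; FORCE is the grip in N (left out, the last holds). Time passes only in rows, so rows that do not move let the fingers close. It gives the time, the measured TCP pose, the force and the opening at its end, in the units of the state.
- r.get_obs(): the state, without advancing time (a new reading comes with each control period).
- viewer.grab_frame(name): name is "scene" or "side" or "wrist"; returns (picture, depth): 400x640x3 uint8, red, green, blue; 400x640 float32, m along the optical axis (not along the pixel's ray), 0 where there is no reading.
- viewer.calibration(name): a dict with "mtx" (3x3 intrinsics, pixels), "distortion" ([k1, k2, p1, p2, k3] as OpenCV has them; the pictures are not rectified), "world_to_cam" (4x4, takes a point from world to camera coordinates). Camera axes: x right, y up, looking along -z (the intrinsics and any distortion apply to the point x, -y, -z); pixel columns grow to the right and rows downward; lengths in m; the calibration is good to about 2 mm. A picture is of the moment at which its call begins: read the wrist's pose just before it. calibration takes no time and is no camera call; for the wrist camera it gives the pose at the moment of the call.
- r.hand_in(): hands the job in, once; it reports no verdict.
Trained networks look in the newest picture that a camera, given by its name, has taken for a name from the list of things; names that differ only in an ending like _2 or _b are one class to them, and where a whole thing is asked for, a point or a joint stands for the part that bears it (a point fixed in the world has none). Each returns a list of dicts, best first, with "score" (0 to 1); they miss things now and then, are a little off and sometimes report something else, mostly with a low value. They report only what shows in the picture. A call takes as long as a camera call. They do not tell look-alikes from the thing itself.
- nets.look_for(name, camera): "location" ([x, y, z] in m, in world coordinates, good to about 4 mm: the middle of the surface that is visible of it).
- nets.silhouettes(name, camera): "mask" (400x640 bool, what is visible of it).
The state is a dict: "clock": time; "joints": joint angles; "qvel": joint speeds; "tau": joint torques, N m; "tcp_pos": TCP position; "orientation": TCP orientation; "contact_force": force on the tool from outside, world axes, zero at the start; "moment": the same for the moment, N m; "grip_width": finger opening in m.
Only numpy, scipy, OpenCV 4.12 (cv2) and the standard library are available. Lean on these libraries where they do the work, as an engineer would, in place of code of your own. Each camera call takes 0.05 s, during which the arm holds its last target. There are 200 camera calls.

TASK

Turn all four drying tea cups mouth-up at once: lay the empty spare tray face-down on the tray of cups, notch over notch, then turn the closed pair over together and seat it on the same sloping stand again, notch end up. Then take off the emptied tray, now on top, and seat it on the other stand face-in and notch end up, just as the spare tray stood there, so that the cups are left mouth-up in the spare tray. Do not touch the cups with the gripper, and leave the other tableware alone.

Things in the scene. Friction and masses are not known exactly. Their poses are not given: they have to be found in the camera images.
- tray_cups_mid (a point): Drying tray with the cups, at first face out on seat_cups, notch end up. Wooden, 125 long (x) x 94 wide (y) x 25 thick (z), ~100 g. Origin: its centre, half-way through the thickness; z points out of the open face, x to the notch end. Floor 8 thick all over; on it 17 high walls make four 40 x 40 pockets, 17 deep, centres at x -37.5 and +6.5, y +-22.
- tray_spare_mid (a point): Empty spare tray, identical to the drying tray (same size, axes, origin at its centre). At first it lies face in (floor plate outward) on seat_spare, notch end up the slope.
- tray_cups_lip (a point): Middle of the drying tray's lip, at x 44.5, y 0, z -8.5 of the tray's centre frame. Face side of the notch end: an open finger notch 50 wide (y -25..25), 36 long (x 26.5..62.5), where only the 8 thick floor is left: a lip to pinch.
- tray_spare_lip (a point): The same point of the spare tray. Beside each notch full-thickness shoulders run to the end, so two trays face to face (50 thick together) leave a 34 gap between their lips, yet can be squeezed together from outside there without tipping apart.
- seat_cups (a point): Seat that holds the tray of cups at first, on a fixed steel stand (150 x 112 foot) sloping 60 deg from level, facing the robot's left (+y, give or take 20 deg). Origin: middle of the 125 long seat, on the plane that carries the tray. x up the slope, z out of it, y sideways. A tray seated centrally has its centre at x 0, y 0, z 12.5; the second of a face-to-face pair at z 37.5.
- seat_spare (a point): The same on the other, identical stand, which holds the spare tray at first; either may be left or right. On each seat the tray's bottom edge stands on a ledge (at x -62.5, reaching z 60, 104 wide) and the tray's flat lies on two rails (16 wide, y +-37, up to x +29.5); the rest of its back is free. Tray top about 140 above the table. No side guides.
- cup1_mouth (a point): White porcelain tea cup without handle, 36 across the mouth, straight-sided for 15 from the mouth, then rounding in to 23 at the foot, 30 high, ~30 g, at first mouth-down in a pocket of the drying tray (13 of it stand out of the pocket). Loose in its pocket, it may lean there. Origin: centre of its mouth; z points from the foot out of the mouth, so the foot is at z -30.
- cup2_mouth (a point): White porcelain tea cup without handle, 36 across the mouth, straight-sided for 15 from the mouth, then rounding in to 23 at the foot, 30 high, ~30 g, at first mouth-down in a pocket of the drying tray (13 of it stand out of the pocket). Loose in its pocket, it may lean there. Origin: centre of its mouth; z points from the foot out of the mouth, so the foot is at z -30.
- cup3_mouth (a point): White porcelain tea cup without handle, 36 across the mouth, straight-sided for 15 from the mouth, then rounding in to 23 at the foot, 30 high, ~30 g, at first mouth-down in a pocket of the drying tray (13 of it stand out of the pocket). Loose in its pocket, it may lean there. Origin: centre of its mouth; z points from the foot out of the mouth, so the foot is at z -30.
- cup4_mouth (a point): White porcelain tea cup without handle, 36 across the mouth, straight-sided for 15 from the mouth, then rounding in to 23 at the foot, 30 high, ~30 g, at first mouth-down in a pocket of the drying tray (13 of it stand out of the pocket). Loose in its pocket, it may lean there. Origin: centre of its mouth; z points from the foot out of the mouth, so the foot is at z -30.
- sauce_dish: White porcelain sauce dish, 76 across, 18 high, a bystander to leave alone. Origin: underside centre.
- side_plate: White side plate, 120 across, 14 high, a bystander to leave alone. Origin: underside centre.
- tumbler: Glass tumbler, 78 across, 90 high, a bystander to leave alone. Origin: underside centre.
- wine_glass: Wine glass, 82 across, 220 high, a bystander to leave alone. Origin: underside centre.
- spoon: Steel spoon lying on the table, a bystander to leave alone. Origin: underside centre of its handle and bowl line.
- soy_bottle: Small amber glass sauce bottle, 52 across, 110 high, a bystander to leave alone. Origin: underside centre.
There are look-alikes about, which are no part of the job. What is shaped like the part that bears seat_spare but red or yellow is not meant.

How it is judged:
By the outcome, as a careful person would: the job done as asked, in the order asked, and still so for the second after the job is handed in, with the robot touching nothing.
It also fails if it takes over 70 s, if anything falls off the work surface, if the arm or the gripper's body presses on something with over 40 N, if the wrist force passes 120 N, or if a joint passes its speed limit or range.

## Working session

There is one attempt and no reset: what is moved stays moved. The work goes in short steps, Python scripts to look and compute and a shell command to move; the robot and the scene stay as the last step left them, time stands still between calls to the robot, and variables do not carry over. Pictures are saved under pics/ and viewed, about 8 in all and at most 12, crops included, and the job is handed in when it is done.

```bash
mkdir -p pics; ls
cat > h.py <<'E'
import numpy as np, cv2
from scipy.spatial.transform import Rotation as R
from bench import r, viewer, nets
def grab(cam,fn=None):
    im,d=viewer.grab_frame(cam)
    if fn: cv2.imwrite('pics/'+fn,im[:,:,::-1])
    return im,d
def deproj(cam,d,uv):
    c=viewer.calibration(cam); uv=np.asarray(uv,float).reshape(-1,2)
    n=cv2.undistortPoints(uv.reshape(-1,1,2),np.array(c['mtx']),np.array(c['distortion'])).reshape(-1,2)
    z=d[uv[:,1].astype(int),uv[:,0].astype(int)]
    P=np.c_[n[:,0]*z,-n[:,1]*z,-z]; T=np.linalg.inv(np.array(c['world_to_cam']))
    return P@T[:3,:3].T+T[:3,3], z
def maskpts(cam,d,m):
    v,u=np.nonzero(m&(d>0)); return deproj(cam,d,np.c_[u,v])[0]
def proj(cam,P):
    c=viewer.calibration(cam); T=np.array(c['world_to_cam']); P=np.asarray(P,float).reshape(-1,3)@T[:3,:3].T+T[:3,3]
    return cv2.projectPoints(P*[1,-1,-1],np.zeros(3),np.zeros(3),np.array(c['mtx']),np.array(c['distortion']))[0].reshape(-1,2)
def state():
    o=r.get_obs(); M=R.from_rotvec(o['orientation']).as_matrix()
    print('t',round(o['clock'],2),'tcp',np.round(o['tcp_pos'],4),'y',np.round(M[:,1],3),'x',np.round(M[:,0],3),'F',np.round(o['contact_force'],1),'w',round(o['grip_width']*1000,1),'q',np.round(o['joints'],2))
    return o,M
E
python3 - <<'E'
from h import *
state()
for c in ('scene','side'):
    im,d=grab(c,c+'0.png')
    for n in ('tray_cups_mid','tray_spare_mid','seat_cups','seat_spare','tray_cups_lip','tray_spare_lip','cup1_mouth','wine_glass','soy_bottle','tumbler','side_plate'):
        print(c,n,[(round(x['score'],2),np.round(x['location'],3).tolist()) for x in nets.look_for(n,c)[:4]])
E
```

```text
pics
t 0.0 tcp [ 0.2323 -0.6331  0.2303] y [ 0.345 -0.939 -0.002] x [-0.001  0.002 -1.   ] F [ 0.2  0.2 -0.3] w 85.5 q [ 1.11  0.48  0.02  1.56 -0.01  1.11 -0.08]
scene tray_cups_mid [(0.7, [0.608, -0.245, 0.115])]
scene tray_spare_mid [(0.66, [0.585, 0.17, 0.105])]
scene seat_cups [(0.7, [0.589, -0.181, 0.048]), (0.49, [0.572, -0.464, 0.055]), (0.32, [0.779, -0.134, 0.069])]
scene seat_spare [(0.96, [0.347, -0.134, 0.042]), (0.79, [0.37, 0.174, 0.042]), (0.71, [0.576, 0.23, 0.043]), (0.66, [0.366, 0.46, 0.037])]
scene tray_cups_lip [(0.57, [0.611, -0.247, 0.116])]
scene tray_spare_lip [(0.71, [0.586, 0.164, 0.11])]
scene cup1_mouth [(0.54, [0.558, -0.207, 0.068]), (0.2, [0.778, -0.129, 0.067])]
scene wine_glass [(0.98, [0.773, 0.114, 0.169])]
scene soy_bottle [(0.77, [0.776, -0.133, 0.07]), (0.56, [0.774, 0.115, 0.17])]
scene tumbler [(0.78, [0.574, -0.463, 0.056])]
scene side_plate [(0.88, [0.569, 0.449, 0.011]), (0.65, [0.774, -0.131, 0.069]), (0.58, [0.57, -0.463, 0.054])]
side tray_cups_mid [(0.59, [0.577, -0.241, 0.102])]
side tray_spare_mid [(0.64, [0.558, 0.183, 0.098])]
side seat_cups [(0.69, [0.567, -0.164, 0.047])]
side seat_spare [(0.69, [0.368, 0.439, 0.04]), (0.6, [0.37, 0.165, 0.045]), (0.58, [0.559, 0.238, 0.05])]
side tray_cups_lip [(0.85, [0.576, -0.243, 0.105])]
side tray_spare_lip [(0.91, [0.56, 0.183, 0.089])]
side cup1_mouth [(0.45, [0.552, -0.196, 0.063])]
side wine_glass [(0.83, [0.763, 0.127, 0.178])]
side soy_bottle [(0.56, [0.75, -0.117, 0.064])]
side tumbler [(0.8, [0.557, -0.438, 0.059])]
side side_plate [(0.76, [0.577, 0.451, 0.008]), (0.5, [0.548, -0.216, 0.101])]
```

View pics/scene0.png

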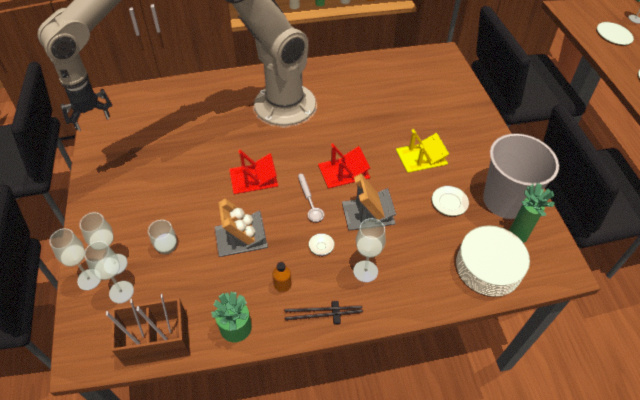

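View pics/side0.png

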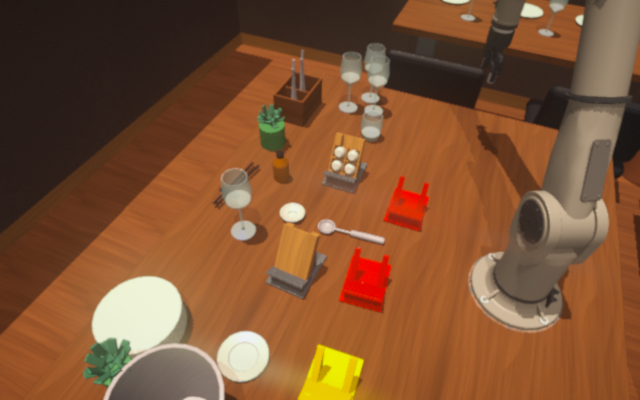

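```bash
cat >> h.py <<'E'
def cloud(cam,d,c,rad=.12,zmin=.015):
    ok=(d>0); v,u=np.nonzero(ok); P=deproj(cam,d,np.c_[u,v])[0]
    k=(np.hypot(P[:,0]-c[0],P[:,1]-c[1])<rad)&(P[:,2]>zmin)&(P[:,2]<.2); return P[k],np.c_[u,v][k]
def plane60(P,n0yaw,tol=.004,off=None):
    # ransac of a plane with normal elevation 30deg; returns yaw, offset, inliers
    best=(0,)
    for yaw in n0yaw+np.radians(np.arange(-30,30.1,.5)):
        n=np.array([np.cos(yaw)*np.cos(np.pi/6),np.sin(yaw)*np.cos(np.pi/6),.5]); s=P@n
        h,e=np.histogram(s,np.arange(s.min(),s.max()+.002,.001)); h=np.convolve(h,np.ones(4),'same'); i=h.argmax()
        if h[i]>best[0]: best=(h[i],yaw,e[i]+.0005,n)
    return best
E
python3 - <<'E'
from h import *
for cam in ('scene','side'):
    im,d=grab(cam)
    print(viewer.calibration(cam)['mtx'][0][0], np.linalg.inv(viewer.calibration(cam)['world_to_cam'])[:3,3])
    for nm in ('tray_spare_mid','tray_cups_mid'):
        L=nets.silhouettes(nm,cam)
        for q in L[:2]:
            m=q['mask']; P=maskpts(cam,d,m); print(cam,nm,round(q['score'],2),m.sum(),P.mean(0).round(3),P.min(0).round(3),P.max(0).round(3))
            cnt,yaw,s,n=plane60(P,np.pi/2)
            k=abs(P@n-s)<.004; Q=P[k]
            # free plane fit
            c0=Q.mean(0); u,_,vt=np.linalg.svd(Q-c0,full_matrices=False); nn=vt[2]*np.sign(vt[2][2])
            print('  inl',cnt,'yaw',np.degrees(yaw),'s',s.round(4),'free n',nn.round(3),'elev',np.degrees(np.arcsin(nn[2])).round(1),'yaw',np.degrees(np.arctan2(nn[1],nn[0])).round(1))
            t=np.array([-np.sin(yaw),np.cos(yaw),0]); x=np.cross(t,n); x=x*np.sign(x[2])
            a=Q@x; b=Q@t; print('  ext x',np.percentile(a,[0,1,99,100]).round(4),'ext t',np.percentile(b,[0,1,99,100]).round(4))
E
```

```text
519.8531108584335 [ 1.49428132 -0.1845125   1.33090859]
scene tray_spare_mid 0.59 649 [0.576 0.172 0.1  ] [0.406 0.133 0.001] [0.744 0.22  0.219]
  inl 308.0 yaw 87.5 s 0.2278 free n [0.044 0.861 0.506] elev 30.4 yaw 87.1
  ext x [-0.095  -0.0927  0.0394  0.0429] ext t [-0.6081 -0.6056 -0.5074 -0.5005]
scene tray_cups_mid 0.71 559 [ 0.59  -0.246  0.108] [ 0.418 -0.285 -0.007] [ 0.629 -0.193  0.147]
  inl 133.0 yaw 91.5 s -0.1605 free n [-0.026  0.868  0.497] elev 29.8 yaw 91.7
  ext x [0.1359 0.1401 0.2622 0.2632] ext t [-0.6204 -0.6202 -0.5228 -0.5195]
430.8137390597209 [0.26248006 0.77402632 0.99842121]
side tray_spare_mid 0.68 1763 [0.56  0.179 0.09 ] [ 0.512  0.03  -0.005] [0.664 0.219 0.146]
  inl 1109.0 yaw 86.5 s 0.235 free n [0.042 0.865 0.5  ] elev 30.0 yaw 87.2
  ext x [-0.0962 -0.0934  0.0307  0.0321] ext t [-0.5975 -0.5954 -0.5025 -0.5012]
side tray_cups_mid 0.74 115 [ 0.55  -0.223  0.098] [ 0.534 -0.247  0.069] [ 0.572 -0.208  0.112]
  inl 31.0 yaw 87.5 s -0.1169 free n [0.039 0.839 0.543] elev 32.9 yaw 87.4
  ext x [0.1685 0.1691 0.1962 0.1967] ext t [-0.5749 -0.5739 -0.5473 -0.547 ]
side tray_cups_mid 0.68 634 [ 0.573 -0.24   0.1  ] [ 0.526 -0.395 -0.006] [ 0.676 -0.191  0.145]
  inl 149.0 yaw 92.0 s -0.167 free n [-0.029  0.869  0.494] elev 29.6 yaw 91.9
  ext x [0.1365 0.1376 0.2614 0.262 ] ext t [-0.6133 -0.6121 -0.5188 -0.5185]
```

```bash
python3 - <<'E'
from h import *
o,M=state(); T=np.linalg.inv(np.array(viewer.calibration('wrist')['world_to_cam']))
print('cam in tool',(M.T@(T[:3,3]-o['tcp_pos'])).round(3)); print((M.T@T[:3,:3]).round(3)); print(np.array(viewer.calibration('wrist')['mtx']).round(1))
E
python3 -m pendant '[85,0,0,0,0.135, 85,0,0,0,0.135, 85,0,0,0,0.135, 85,-2,-50,-18,0, 85,-2,-50,-18,0, 85,-2,-50,-18,0, 85,-2,-50,-18,0, 85,-2,-50,-18,0, 85,-2,-50,-18,0, 85,-2,-50,-18,0, 85,-2,-50,-18,0, 85,-2,-50,-18,0, 85,-2,-50,-18,0, 85,-2,-50,-18,0, 85,-2,-50,-18,0, 85,-2,-50,-18,0]'
```

```text
t 1.5 tcp [ 0.2326 -0.6337  0.2313] y [ 0.345 -0.939  0.   ] x [ 0. -0. -1.] F [-0.8  0.5 -0.8] w 85.6 q [ 1.11  0.48  0.02  1.56 -0.01  1.11 -0.08]
cam in tool [-0.143  0.001 -0.082]
[[-0.     0.317 -0.948]
 [ 1.    -0.    -0.   ]
 [-0.    -0.948 -0.317]]
[[281.9   0.  319.3]
 [  0.  281.9 203.5]
 [  0.    0.    1. ]]
clock: 3.5
tcp_pos: [0.5014, 0.0045, 0.2577]
orientation: [-2.195, 0.059, 2.193]
contact_force: [0.3, -1.2, 0.5]
grip_width: 0.0851
```

Run:
```python
from h import *
state()
im,d=grab('wrist','w1.png')
for nm in ('tray_spare_mid','tray_cups_mid','tray_spare_lip','tray_cups_lip'):
    print(nm,[(round(x['score'],2),np.round(x['location'],3).tolist()) for x in nets.look_for(nm,'wrist')[:3]])
for nm,c in (('spare',(.563,.18)),('cups',(.58,-.24))):
    P,uv=cloud('wrist',d,c,.11)
    cnt,yaw,s,n=plane60(P,np.pi/2); Q=P[abs(P@n-s)<.003]
    c0=Q.mean(0); u,_,vt=np.linalg.svd(Q-c0,full_matrices=False); nn=vt[2]*np.sign(vt[2][2])
    print(nm,len(P),cnt,np.degrees(yaw),s.round(4),'elev',np.degrees(np.arcsin(nn[2])).round(1),'yaw',np.degrees(np.arctan2(nn[1],nn[0])).round(1))
    t=np.array([-np.sin(yaw),np.cos(yaw),0]); x=np.cross(t,n); x=x*np.sign(x[2])
    a=Q@x; b=Q@t; print('  ext x',np.percentile(a,[0,1,99,100]).round(4),'ext t',np.percentile(b,[0,1,99,100]).round(4))
    mid=n*s+x*(np.percentile(a,.5)+np.percentile(a,99.5))/2+t*(np.percentile(b,.5)+np.percentile(b,99.5))/2; print('outer mid',mid.round(4))
```

```text
t 3.5 tcp [0.5014 0.0045 0.2577] y [-0.054 -0.999  0.   ] x [ 0.001 -0.    -1.   ] F [ 0.3 -1.2  0.5] w 85.1 q [ 0.16  0.18 -0.33  1.91  0.07  1.05 -1.82]
tray_spare_mid [(0.86, [0.561, 0.146, 0.137]), (0.45, [0.556, -0.435, 0.006])]
tray_cups_mid [(0.91, [0.583, -0.25, 0.118])]
tray_spare_lip [(0.83, [0.565, 0.15, 0.137]), (0.59, [0.566, 0.43, 0.008])]
tray_cups_lip []
spare 6574 526.0 88.5 0.2128 elev 59.2 yaw -92.4
  ext x [0.0395 0.0402 0.044  0.0449] ext t [-0.6026 -0.6018 -0.5106 -0.5097]
outer mid [0.5603 0.1486 0.143 ]
cups 15831 4542.0 91.5 -0.1632 elev 30.1 yaw 91.7
  ext x [0.1348 0.136  0.2612 0.2621] ext t [-0.6198 -0.6153 -0.5217 -0.5165]
outer mid [ 0.5745 -0.2257  0.0905]
```

View pics/w1.png

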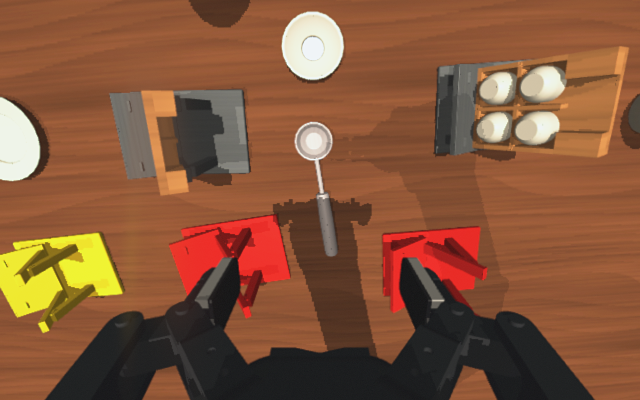

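```bash
python3 -m pendant '[85,14,-40,-13,0, 85,14,-40,-13,0, 85,14,-40,-13,0, 85,14,-40,-13,0, 85,0,0,0,0]'
cat >> h.py <<'E'
def fitend(cam,d,c,yaw,rad=.1):
    """tray frame axes from yaw; prints extents of top-end plane points (x=62.5 plane, normal elev 60 facing away)"""
    P,uv=cloud(cam,d,c,rad,.06)
    n=np.array([np.cos(yaw)*.866,np.sin(yaw)*.866,.5]); t=np.array([-np.sin(yaw),np.cos(yaw),0]); x=np.array([-np.cos(yaw)*.5,-np.sin(yaw)*.5,.866])
    a,b,s=P@x,P@t,P@n
    h,e=np.histogram(a,np.arange(a.min(),a.max(),.001)); return P,a,b,s,n,t,x
E
python3 - <<'E'
from h import *
state()
im,d=grab('wrist','w2.png')
P,a,b,s,n,t,x=fitend('wrist',d,(.562,.165),np.radians(87.4))
top=np.percentile(a,99.5); k=(a>top-.003); Q=P[k]
print(len(P),'top',top,'b',np.percentile(b[k],[0,1,99,100]).round(4),'s',np.percentile(s[k],[0,1,99,100]).round(4))
bm=(np.percentile(b[k],.5)+np.percentile(b[k],99.5))/2
# yaw from outer edge line: at each b bin the max s
bb=np.linspace(b[k].min()+.005,b[k].max()-.005,18); ms=[np.percentile(s[k][abs(b[k]-q)<.003],98) for q in bb]; print('edge slope deg',np.degrees(np.polyfit(bb,ms,1)[0])*1/.866, np.round(ms,4))
print('end outer mid',(n*np.median(ms)+x*np.median(a[k])+t*bm).round(4))
E
```

```text
clock: 4.38
tcp_pos: [0.5609, 0.1615, 0.2]
orientation: [-2.193, 0.055, 2.198]
contact_force: [0.1, -0.5, 0.8]
grip_width: 0.0847
t 4.38 tcp [0.5609 0.1615 0.2   ] y [-0.051 -0.999 -0.   ] x [-0.002  0.001 -1.   ] F [ 0.1 -0.5  0.8] w 84.7 q [-0.08  0.39 -0.39  1.79  0.17  1.   -2.16]
7554 top 0.03908237318158318 b [-0.6015 -0.6012 -0.508  -0.5066] s [0.1998 0.2009 0.2258 0.2264]
edge slope deg -0.1286453951545825 [0.2258 0.2257 0.2256 0.2256 0.2256 0.2257 0.2256 0.2258 0.2257 0.226
 0.2259 0.2259 0.2256 0.2256 0.2257 0.2255 0.2254 0.2255]
end outer mid [0.5617 0.1511 0.1457]
```

View pics/w2.png

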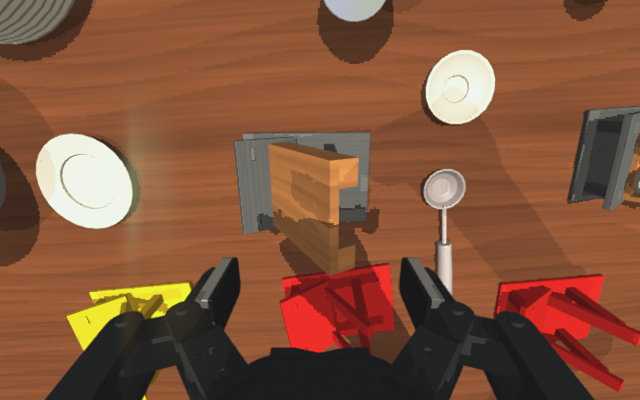

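```bash
python3 -m pendant '[85,22,2,0,0, 85,22,2,0,0, 85,22,1.5,0,0, 85,22,0,-1,0, 44,0,0,0,0, 44,0,0,0,0, 44,-2,-6,0,0, 42,-2,-6,0,0, 40,-2,-6,0,0, 38,-2,-6,0,0, 36,-2,-6,0,0, 34,-2,-6,0,0, 32,-2,-6,0,0, 30,-2,-6,0,0, 30,-2,-6,0,0]' 30
python3 - <<'E'
from h import *
state()
im,d=grab('wrist','w3.png')
E
```

```text
clock: 6.3
tcp_pos: [0.5649, 0.2088, 0.1314]
orientation: [-2.194, 0.058, 2.195]
contact_force: [-0.3, 1.3, 0.1]
grip_width: 0.0302
t 6.3 tcp [0.5649 0.2088 0.1314] y [-0.053 -0.999 -0.   ] x [-0.  0. -1.] F [-0.3  1.3  0.1] w 30.2 q [-0.18  0.5  -0.37  1.8   0.22  0.88 -2.27]
```

View pics/w3.png

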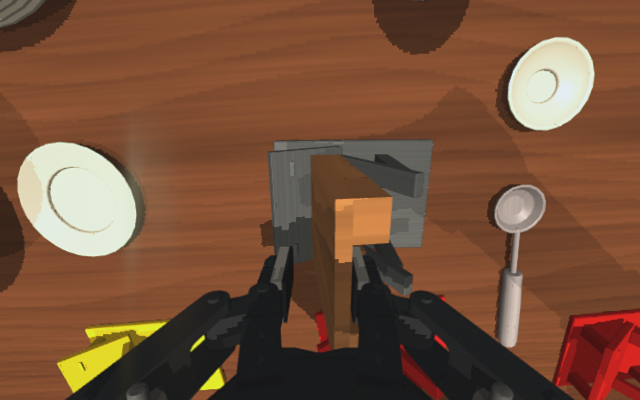

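```bash
python3 -m pendant '[20,0,0,0,0, 10,0,0,0,0, 3,0,0,0,0, 3,0,0,0,0, 3,0,0,0,0]' 40
python3 - <<'E'
from h import *
o,M=state()
im,d=grab('wrist')
P,uv=cloud('wrist',d,o['tcp_pos'][:2],.09,.10)
y=-M[:,1]; tz=M[:,2]
top=np.percentile(P[:,2],99); k=P[:,2]>.148
print(top, len(P)); q=(P-o['tcp_pos'])@M
for lo in np.arange(.14,.2,.006):
    k=(P[:,2]>lo)&(P[:,2]<=lo+.006)&(q[:,2]<-.012)
    if k.sum()>20: print(lo.round(3),k.sum(),'tooly',np.percentile(q[k,1],[2,50,98]).round(4),'toolz',np.percentile(q[k,2],[1,99]).round(4))
E
```

```text
clock: 6.98
tcp_pos: [0.5649, 0.2083, 0.1313]
orientation: [-2.194, 0.058, 2.194]
contact_force: [0.3, 0.0, -1.4]
grip_width: 0.007
t 6.97 tcp [0.5649 0.2083 0.1313] y [-0.053 -0.999 -0.   ] x [ 0.  0. -1.] F [ 0.3  0.  -1.4] w 7.0 q [-0.18  0.5  -0.37  1.8   0.22  0.88 -2.27]
0.19964649375403515 19668
0.14 166 tooly [-0.0061  0.008   0.0209] toolz [-0.0465 -0.012 ]
0.146 219 tooly [-0.006   0.0087  0.0209] toolz [-0.0466 -0.0121]
0.152 227 tooly [-0.0039  0.0082  0.0209] toolz [-0.0466 -0.012 ]
0.158 3278 tooly [-0.0031  0.0072  0.021 ] toolz [-0.0464 -0.0127]
0.17 276 tooly [-0.0164  0.0005  0.0172] toolz [-0.0143 -0.012 ]
0.176 882 tooly [-0.0334 -0.0052  0.0344] toolz [-0.0145 -0.012 ]
0.182 1400 tooly [-0.0375 -0.0058  0.0383] toolz [-0.0144 -0.012 ]
0.188 1237 tooly [-0.0419  0.0067  0.0427] toolz [-0.0137 -0.012 ]
0.194 1517 tooly [-0.0459 -0.0056  0.047 ] toolz [-0.0183 -0.012 ]
```

```bash
python3 -m pendant '[3,-20,0,0,0, 3,-30,0,0,0, 3,-30,0,0,-0.041, 3,-30,0,0,-0.041, 3,0,40,0,0, 3,0,50,0,0, 3,0,50,0,0, 3,0,50,0,0, 3,0,50,0,0, 3,0,48,0,0, 3,0,0,0,0]'
cat > meas.py <<'E'
from h import *
def seatcups(d,yaw,c=(.575,-.25)):
    P,uv=cloud('wrist',d,c,.1,.02)
    n=np.array([np.cos(yaw)*.866,np.sin(yaw)*.866,.5]); t=np.array([-np.sin(yaw),np.cos(yaw),0]); x=np.array([-np.cos(yaw)*.5,-np.sin(yaw)*.5,.866])
    return P,P@x,P@t,P@n,n,t,x
E
python3 - <<'E'
from meas import *
o,M=state()
im,d=grab('wrist','w4.png')
P,_=cloud('wrist',d,(.575,-.25),.1,.03)
cnt,yaw,s0,n=plane60(P,np.pi/2); Q=P[abs(P@n-s0)<.003]
c0=Q.mean(0); nn=np.linalg.svd(Q-c0,full_matrices=False)[2][2]; nn*=np.sign(nn[2]); print('free elev',np.degrees(np.arcsin(nn[2])),'yaw',np.degrees(np.arctan2(nn[1],nn[0])))
P,a,b,s,n,t,x=seatcups(d,np.radians(91.7)); 
k=abs(P@nn-np.median(Q@nn))<.003; print(k.sum(),'x',np.percentile(a[k],[.5,99.5]).round(4),'t',np.percentile(b[k],[.5,99.5]).round(4),'s',np.median(s[k]).round(4))
a0,a1=np.percentile(a[k],[.5,99.5]); b0,b1=np.percentile(b[k],[.5,99.5]); S=np.median(s[k])
mid=n*S+x*(a1-.0625)+t*(b0+b1)/2; print('mid',mid.round(4),(a1-a0).round(4),(b1-b0).round(4))
u=(a-a1+.125)*1000; w=(s-S+.025)*1000; bb=(b-(b0+b1)/2)*1000
for lo in range(26,42,2):
    k=(w>lo)&(w<=lo+2)&(abs(bb)<45)&(u>-5)&(u<60)
    for side in (-1,1):
        kk=k&(bb*side>0)&(u<47)
        if kk.sum()>5: print(lo,side,kk.sum(),'u',np.percentile(u[kk],[1,99]).round(1),'b',np.percentile(bb[kk],[1,99]).round(1))
E
```

```text
clock: 8.4
tcp_pos: [0.5728, -0.0853, 0.2425]
orientation: [2.21, 0.02, -2.209]
contact_force: [-0.4, 0.4, -0.6]
grip_width: 0.0074
t 8.4 tcp [ 0.5728 -0.0853  0.2425] y [ 0.021 -1.     0.003] x [ 0.    -0.003 -1.   ] F [-0.4  0.4 -0.6] w 7.4 q [ 0.28  0.33 -0.3   1.76  0.11  1.07 -1.61]
free elev 30.235846082208944 yaw 92.14832432678999
3934 x [0.1339 0.2601] t [-0.6171 -0.5224] s -0.1599
mid [ 0.5766 -0.2203  0.0912] 0.1262 0.0947
26 -1 140 u [-1.7 46.8] b [-44.9  -0.5]
26 1 96 u [-0.8 46.3] b [ 0.5 44.3]
28 -1 100 u [-1.4 39.1] b [-43.7  -3. ]
28 1 89 u [-1.1 39. ] b [ 2.3 41.3]
30 -1 92 u [-1.2 37.4] b [-42.8  -1.7]
30 1 90 u [-1.1 38.9] b [ 1.9 43.4]
32 -1 117 u [-1.2 37.6] b [-42.6  -2.1]
32 1 114 u [-0.8 38.2] b [ 0.7 42.7]
34 -1 147 u [-1.1 36.4] b [-42.4  -2.7]
34 1 113 u [-1.1 36.5] b [ 1.7 42.5]
36 -1 142 u [-1.4 33.8] b [-42.6  -1.8]
36 1 210 u [-0.7 33.6] b [ 2.8 39.3]
38 -1 175 u [-1.1 32.4] b [-36.7  -2.5]
38 1 68 u [-0.8 32.6] b [ 2.  44.8]
40 -1 45 u [-1.9  1.6] b [-43.9  -1. ]
40 1 36 u [-0.9  1.4] b [ 0.9 43.9]
```

View pics/w4.png

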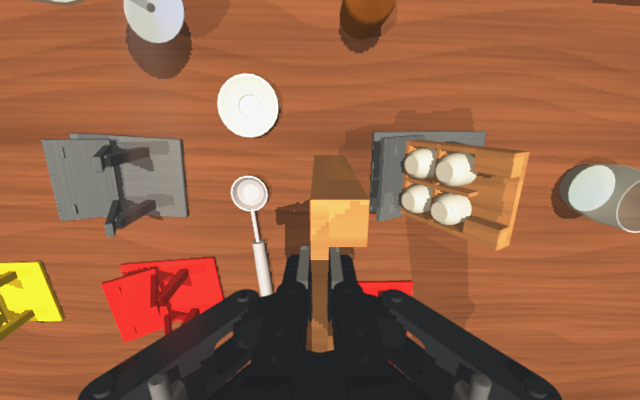

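```bash
python3 -m pendant '[3,0,-48,0,0, 3,0,-50,0,0, 3,0,-50,0,0, 3,0,-50,0,0, 3,0,-50,0,0, 3,0,-40,0,0, 3,0,0,0,0.041, 3,0,0,0,0.041, 3,0,0,0,0, 3,0,0,0,0]'
python3 - <<'E'
from h import *
o,M=state()
dl=np.array([.5649,.2083,.1313])-o['tcp_pos']; print('tool delta to release',(M.T@dl*1000).round(1))
E
```

```text
clock: 9.7
tcp_pos: [0.5645, 0.2091, 0.2418]
orientation: [-2.196, 0.056, 2.195]
contact_force: [-0.5, 0.6, -1.0]
grip_width: 0.0073
t 9.7 tcp [0.5645 0.2091 0.2418] y [-0.051 -0.999 -0.   ] x [ 0.  0. -1.] F [-0.5  0.6 -1. ] w 7.3 q [-0.15  0.38 -0.4   1.7   0.16  1.09 -2.22]
tool delta to release [110.5   0.8  -0.4]
```

```bash
python3 -m pendant '[3,35,1,0,0, 3,35,0,0,0, 3,25,0,0,0, 3,14,0,0,0, 3,0,0,0,0, 14,0,0,0,0, 22,0,0,0,0, 30,0,0,0,0, 30,2,6,0,0, 32,2,6,0,0, 34,2,6,0,0, 36,2,6,0,0, 38,2,6,0,0, 40,2,6,0,0, 42,2,6,0,0, 44,2,6,0,0, 50,2,6,0,0, 60,0,0,0,0, 60,-20,0,0,0, 60,-40,0,0,0]' 40
python3 - <<'E'
from h import *
state()
im,d=grab('wrist','w5.png')
P,a,b,s,n,t,x=fitend('wrist',d,(.562,.165),np.radians(87.4))
P2=(a>.0)
top=np.percentile(a,99.5)
for T in (top,.0391):
    k=(abs(a-T)<.003)
    print(len(P),'top',T,'b',np.percentile(b[k],[0,1,99,100]).round(4),'s',np.percentile(s[k],[0,1,99,100]).round(4))
E
```

```text
clock: 12.2
tcp_pos: [0.5607, 0.1533, 0.1735]
orientation: [-2.191, 0.059, 2.199]
contact_force: [0.0, 0.3, -0.1]
grip_width: 0.0598
t 12.2 tcp [0.5607 0.1533 0.1735] y [-0.053 -0.999  0.001] x [-0.004 -0.001 -1.   ] F [ 0.   0.3 -0.1] w 59.8 q [-0.07  0.42 -0.38  1.82  0.19  0.95 -2.16]
10418 top 0.09966694251098812 b [-0.5687 -0.5684 -0.5467 -0.5455] s [0.2159 0.2161 0.2295 0.2295]
10418 top 0.0391 b [-0.6049 -0.6046 -0.5112 -0.5096] s [0.2068 0.2075 0.2326 0.2329]
```

```bash
python3 -m pendant '[60,-20,0,0,0, 60,0,0,0,0, 60,0,0,0,0]'
cat > endm.py <<'E'
from h import *
def endm(c=(.562,.165),yawd=87.4):
    o,M=state(); im,d=grab('wrist')
    P,a,b,s,n,t,x=fitend('wrist',d,c,np.radians(yawd))
    k=a<a.max()
    h,e=np.histogram(a[(P[:,2]>.10)&(P[:,2]<.175)],np.arange(a.min(),a.max(),.001)); 
    print('peaks a',[(e[i].round(3),h[i]) for i in np.argsort(-h)[:5]])
    return P,a,b,s,n,t,x,d,im
E
python3 - <<'E'
from endm import *
P,a,b,s,n,t,x,d,im=endm()
# free plane of the outer face
L=nets.silhouettes('tray_spare_mid','wrist'); print([(round(q['score'],2),q['mask'].sum()) for q in L])
Q=maskpts('wrist',d,L[0]['mask']); cv2.imwrite('pics/w6.png',im[:,:,::-1])
aa,bb,ss=Q@x,Q@t,Q@n
for f in (.5,1,5,50,95,99,99.5): print(f,np.percentile(aa,f).round(4),np.percentile(bb,f).round(4),np.percentile(ss,f).round(4))
# outer face points: per a-bin max s
for lo in np.arange(aa.min(),aa.max(),.008):
    k=(aa>=lo)&(aa<lo+.008)
    if k.sum()>20: print(lo.round(3),k.sum(),'s',np.percentile(ss[k],[2,50,98]).round(4),'b',np.percentile(bb[k],[1,99]).round(4))
E
```

```text
clock: 12.62
tcp_pos: [0.5616, 0.1534, 0.1935]
orientation: [-2.194, 0.059, 2.195]
contact_force: [-1.4, 0.7, -0.0]
grip_width: 0.0599
t 12.62 tcp [0.5616 0.1534 0.1935] y [-0.053 -0.999  0.   ] x [-0.001 -0.    -1.   ] F [-1.4  0.7 -0. ] w 59.9 q [-0.07  0.39 -0.39  1.8   0.18  0.98 -2.15]
peaks a [(np.float64(0.035), np.int64(1186)), (np.float64(0.036), np.int64(887)), (np.float64(0.034), np.int64(189)), (np.float64(0.03), np.int64(100)), (np.float64(0.027), np.int64(95))]
[(0.97, np.int64(8586))]
0.5 -0.0892 -0.6007 0.1381
1 -0.0884 -0.6007 0.1958
5 -0.0766 -0.6005 0.2054
50 0.0096 -0.5619 0.2267
95 0.0367 -0.5113 0.2272
99 0.0371 -0.507 0.2275
99.5 0.0373 -0.4714 0.2276
-0.091 206 s [0.1997 0.2268 0.2278] b [-0.6012 -0.5082]
-0.083 248 s [0.137  0.2268 0.2272] b [-0.6005 -0.4177]
-0.075 272 s [0.1243 0.2267 0.2272] b [-0.6006 -0.423 ]
-0.067 272 s [0.1286 0.2268 0.2273] b [-0.6006 -0.5083]
-0.059 276 s [0.2061 0.2268 0.2273] b [-0.6006 -0.5081]
-0.051 304 s [0.207  0.2268 0.2273] b [-0.6007 -0.5079]
-0.043 310 s [0.2076 0.2268 0.2273] b [-0.6006 -0.5079]
-0.035 347 s [0.2072 0.2268 0.2273] b [-0.6006 -0.5077]
-0.027 378 s [0.2073 0.2268 0.2273] b [-0.6007 -0.5079]
-0.019 405 s [0.2079 0.2268 0.2274] b [-0.6007 -0.508 ]
-0.011 433 s [0.2068 0.2268 0.2273] b [-0.6007 -0.5078]
-0.003 485 s [0.205  0.2268 0.2274] b [-0.6007 -0.5077]
0.005 511 s [0.2057 0.2268 0.2274] b [-0.6007 -0.5074]
0.013 603 s [0.2037 0.2268 0.2275] b [-0.6007 -0.5081]
0.021 672 s [0.2037 0.2268 0.2275] b [-0.6008 -0.5082]
0.029 2505 s [0.2028 0.221  0.2273] b [-0.6006 -0.5075]
0.037 299 s [0.2032 0.2193 0.2269] b [-0.6    -0.5078]
```

View pics/w6.png

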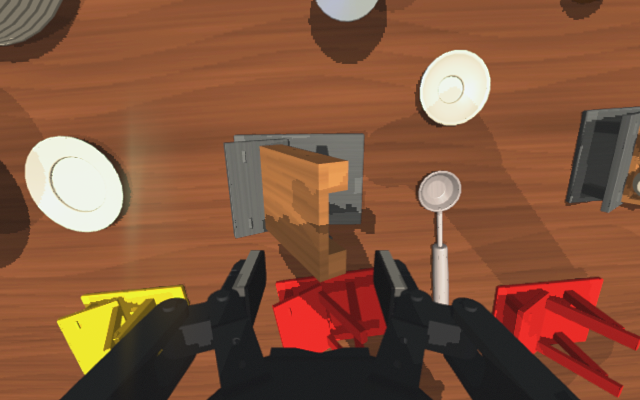

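```bash
python3 -m pendant '[46,0,0,0,-0.1754, 46,0,0,0,-0.1754, 46,0,0,0,-0.1754, 46,0,0,0,-0.1754, 46,0,0,0,-0.1754, 46,0,0,0,-0.1754, 46,0,0,0,-0.1754, 46,0,0,0,-0.1754, 46,0,0,0,-0.1754, 46,0,-12,7,0, 46,0,-12,7,0, 46,0,-12,7,0, 46,0,0,0,0]'
python3 - <<'E'
from h import *
o,M=state()
dl=np.array([.525,.1333,.108])-o['tcp_pos']; print('tool delta',(M.T@dl*1000).round(1), np.degrees(np.arctan2(M[1,1],M[0,1])))
E
```

```text
clock: 14.35
tcp_pos: [0.524, 0.1331, 0.1944]
orientation: [1.243, 1.186, -1.244]
contact_force: [0.0, 0.1, 0.3]
grip_width: 0.0459
t 14.35 tcp [0.524  0.1331 0.1944] y [ 0.999 -0.047  0.   ] x [-0.    -0.001 -1.   ] F [0.  0.1 0.3] w 45.9 q [ 0.23  0.39 -0.74  1.88  0.31  0.99 -0.69]
tool delta [86.4  1.  -0.3] -2.678604359149026
```

```bash
python3 -m pendant '[46,25,0,0,0, 46,25,1,0,0, 46,24,0,0,0, 46,12,0,0,0, 46,0,0,0,0, 30,0,0,0,0, 15,0,0,0,0, 15,0,0,0,0, 15,0,0,0,0, 15,0,0,0,0]' 80
python3 - <<'E'
from endm import *
P,a,b,s,n,t,x,d,im=endm(); cv2.imwrite('pics/w7.png',im[:,:,::-1])
k=(a>-.09)&(a<.04)&(b>-.59)&(b<-.52)&(s>.2); print(k.sum(),np.percentile(s[k],[5,50,95]).round(4),np.percentile(a[k],[1,99]).round(4))
E
```

```text
clock: 15.6
tcp_pos: [0.5265, 0.1344, 0.1092]
orientation: [1.244, 1.187, -1.241]
contact_force: [-2.1, 0.1, 6.5]
grip_width: 0.0207
t 15.6 tcp [0.5265 0.1344 0.1092] y [ 0.999 -0.045  0.001] x [ 0.001  0.    -1.   ] F [-2.1  0.1  6.5] w 20.7 q [ 0.17  0.5  -0.68  1.94  0.42  0.84 -0.78]
peaks a [(np.float64(0.036), np.int64(2566)), (np.float64(0.037), np.int64(1373)), (np.float64(0.064), np.int64(586)), (np.float64(0.035), np.int64(575)), (np.float64(0.066), np.int64(562))]
20031 [0.2172 0.2273 0.2281] [-0.06    0.0371]
```

View pics/w7.png

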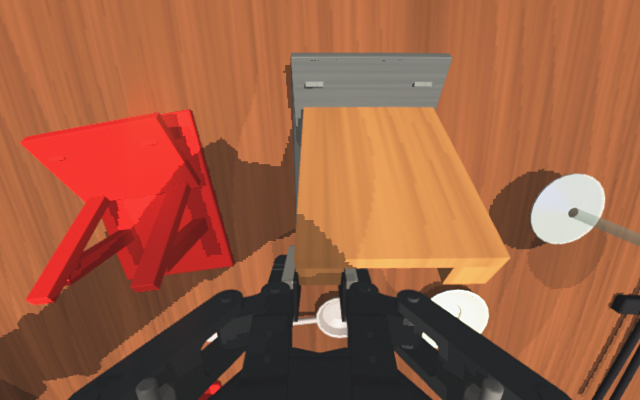

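```bash
python3 -m pendant '[15,-10,0,0,0, 15,-20,0,0,0, 15,-30,0,0,0, 15,-30,0,0,0, 15,-30,0,0,0, 15,-20,0,0,0, 15,0,0,0,0, 15,0,0,0,0, 15,0,0,0,0]'
cat > held.py <<'E'
from h import *
def held(zlo=.0):
    o,M=state(); im,d=grab('wrist'); tcp=np.array(o['tcp_pos'])
    v,u=np.nonzero(d>0); P=deproj('wrist',d,np.c_[u,v])[0]; q=(P-tcp)@M   # tool coords: x down,y jaws,z (camera at -z)
    k=(q[:,1]>-.04)&(q[:,1]<.1)&(q[:,2]>-.11)&(q[:,2]<.03)&(q[:,0]>-.05)&(q[:,0]<.10); 
    k&=~((abs(q[:,1])<.06)&(q[:,0]<-.03))
    Q=q[k]; best=0; rng=np.random.default_rng(0)
    F=Q[Q[:,2]<-.02]
    for _ in range(400):
        p=F[rng.choice(len(F),3,replace=False)]; nn=np.cross(p[1]-p[0],p[2]-p[0]); 
        if np.linalg.norm(nn)<1e-6: continue
        nn/=np.linalg.norm(nn); c=(abs((F-p[0])@nn)<.0015).sum()
        if c>best: best,bn,bp=c,nn,p[0]
    G=F[abs((F-bp)@bn)<.002]; c0=G.mean(0); nn=np.linalg.svd(G-c0,full_matrices=False)[2][2]; nn*=-np.sign(nn[2])
    wn=M@nn; print('outer n world',wn.round(3),'elev',np.degrees(np.arcsin(wn[2])).round(2),'yaw',np.degrees(np.arctan2(wn[1],wn[0])).round(2),best,len(F))
    return o,M,q,nn,G,c0
def frame(o,M,q,nn,G):
    n=M@nn; 
    y=np.cross(n,[0,0,1.]); y/=np.linalg.norm(y); x=np.cross(y,n); 
    if x[2]<0: x=-x; 
    W=G@M.T+o['tcp_pos']; a,b=W@x,W@y; s=np.median(W@n)
    return n,x,y,a,b,s,W
E
python3 - <<'E'
from held import *
o,M,q,nn,G,c0=held(); n,x,y,a,b,s,W=frame(o,M,q,nn,G)
print('x',x.round(3),'y',y.round(3),'a',np.percentile(a,[.2,1,99,99.8]).round(4),'b',np.percentile(b,[.2,1,99,99.8]).round(4),'s',s.round(4))
aa=np.percentile(a,[.2,99.8]); bb=np.percentile(b,[.2,99.8])
print('lens',np.diff(aa),np.diff(bb)); mid=n*s+x*aa.mean()+y*bb.mean(); print('outer mid world',mid.round(4),'rel tcp',(mid-o['tcp_pos']).round(4))
E
```

```text
clock: 16.77
tcp_pos: [0.5254, 0.1337, 0.2473]
orientation: [1.241, 1.188, -1.244]
contact_force: [0.2, -0.3, -1.1]
grip_width: 0.0201
t 16.77 tcp [0.5254 0.1337 0.2473] y [ 0.999 -0.045 -0.002] x [-0.002 -0.    -1.   ] F [ 0.2 -0.3 -1.1] w 20.1 q [ 0.26  0.34 -0.76  1.81  0.26  1.1  -0.64]
outer n world [0.038 0.866 0.498] elev 29.86 yaw 87.46 23899 23925
x [-0.022 -0.497  0.867] y [ 0.999 -0.044  0.   ] a [0.0323 0.0346 0.1552 0.1569] b [0.5086 0.5094 0.6016 0.6024] s 0.2948
lens [0.12457532] [0.09377722]
outer mid world [0.5642 0.1838 0.2289] rel tcp [ 0.0388  0.05   -0.0185]
```

```bash
python3 -m pendant '[15,0,0,40,-0.04, 15,0,0,54,-0.04, 15,0,0,54,0, 15,0,0,54,0, 15,0,25,50,0, 15,0,30,50,0, 15,0,30,50,0, 15,0,30,50,0, 15,0,25,30,0, 15,0,0,0,0, 15,0,0,0,0, 15,0,0,0,0]'
cat > cupsm.py <<'E'
from held import *
def cupsm(c=(.576,-.25)):
    o,M=state(); im,d=grab('wrist'); P,uv=cloud('wrist',d,c,.11,.03); q=(P-o['tcp_pos'])@M
    P=P[P[:,2]<.16]
    cnt,yaw,s0,n=plane60(P,np.radians(92)); 
    for _ in range(3):
        Q=P[abs(P@n-s0)<.003]; c0=Q.mean(0); nn=np.linalg.svd(Q-c0,full_matrices=False)[2][2]; nn*=np.sign(nn[2]); n=nn; s0=np.median(Q@n)
    y=np.cross(n,[0,0,1.]); y/=np.linalg.norm(y); x=np.cross(y,n); x*=np.sign(x[2]); a,b=Q@x,Q@y
    print('face n',n.round(3),'elev',np.degrees(np.arcsin(n[2])).round(2),'yaw',np.degrees(np.arctan2(n[1],n[0])).round(2),len(Q))
    aa=np.percentile(a,[.3,99.7]); bb=np.percentile(b,[.3,99.7]); print('lens',np.diff(aa).round(4),np.diff(bb).round(4))
    mid=n*s0+x*(aa[1]-.0625)+y*bb.mean(); print('face mid',mid.round(4)); return P,n,x,y,s0,aa,bb,mid,im
E
python3 - <<'E'
from cupsm import *
P,n,x,y,s0,aa,bb,mid,im=cupsm(); cv2.imwrite('pics/w8.png',im[:,:,::-1])
w=(P@n-s0)*1000; u=(P@x-aa[1])*1000+125; b=(P@y-bb.mean())*1000
k=(w>3)&(u>5)&(abs(b)<45)
for lo in range(3,17,2):
    k=(w>lo)&(w<=lo+2)&(abs(b)<45)&(u>4)
    print(lo,k.sum(),[(np.percentile(u[kk],[1,99]).round(0).tolist(),np.percentile(b[kk],[1,99]).round(0).tolist()) for kk in [k&(b*sg>0)&((u>47)==hi) for sg in (-1,1) for hi in (0,1)] if kk.sum()>5])
E
```

```text
clock: 18.32
tcp_pos: [0.6752, -0.2912, 0.2484]
orientation: [1.182, 1.227, -1.182]
contact_force: [-0.2, -0.4, -0.7]
grip_width: 0.0201
t 18.32 tcp [ 0.6752 -0.2912  0.2484] y [ 0.999  0.037 -0.   ] x [-0.  0. -1.] F [-0.2 -0.4 -0.7] w 20.1 q [ 0.67  0.63 -0.58  1.34  0.34  1.27  0.12]
face n [-0.029  0.864  0.503] elev 30.22 yaw 91.89 3090
lens [0.1275] [0.1007]
face mid [ 0.5767 -0.2243  0.0919]
3 288 [([19.0, 39.0], [-36.0, -7.0]), ([60.0, 83.0], [-36.0, -7.0]), ([22.0, 40.0], [6.0, 37.0]), ([64.0, 83.0], [6.0, 37.0])]
5 292 [([17.0, 39.0], [-36.0, -8.0]), ([63.0, 82.0], [-36.0, -8.0]), ([20.0, 38.0], [6.0, 36.0]), ([63.0, 82.0], [6.0, 37.0])]
7 341 [([16.0, 37.0], [-36.0, -9.0]), ([56.0, 82.0], [-36.0, -9.0]), ([17.0, 37.0], [8.0, 35.0]), ([60.0, 82.0], [7.0, 36.0])]
9 371 [([17.0, 36.0], [-35.0, -9.0]), ([60.0, 80.0], [-35.0, -9.0]), ([20.0, 35.0], [9.0, 33.0]), ([61.0, 80.0], [8.0, 34.0])]
11 584 [([13.0, 33.0], [-33.0, -12.0]), ([56.0, 78.0], [-32.0, -11.0]), ([14.0, 33.0], [11.0, 31.0]), ([56.0, 77.0], [11.0, 32.0])]
13 232 [([14.0, 33.0], [-31.0, -13.0]), ([57.0, 76.0], [-33.0, -14.0]), ([15.0, 33.0], [14.0, 29.0]), ([60.0, 76.0], [13.0, 31.0])]
15 0 []
```

```bash
cat > tgt.py <<'E'
from cupsm import *
def heldmid():
    o,M,q,nn,G,c0=held(); n,x,y,a,b,s,W=frame(o,M,q,nn,G)
    aa=np.percentile(a,[.2,99.8]); bb=np.percentile(b,[.2,99.8]); mid=n*s+x*aa.mean()+y*bb.mean()
    print('held lens',np.diff(aa).round(4),np.diff(bb).round(4),'mid',mid.round(4),'rel',(mid-o['tcp_pos']).round(4)); return o,M,mid
E
python3 - <<'E'
from tgt import *
P,n,x,y,s0,aa,bb,mid,im=cupsm()
b=(P@y-bb.mean())*1000; w=(P@n-s0)*1000; u=(P@x-aa[1])*1000+125
k=(abs(w)<3)&(u>60)&(u<122); print('b ext u60-122',np.percentile(b[k],[.5,2,98,99.5]).round(1)); k=(abs(w)<3)&(abs(b)<46); print('u ext',np.percentile(u[k],[.1,.5,2,98,99.5,99.9]).round(1))
o,M,hm=heldmid()
for nm,dn,dx in (('A',.075,.005),('B',.030,.003)):
    T=mid+n*dn+x*dx; print(nm,(M.T@(T-hm)*1000).round(1))
E
```

```text
t 18.38 tcp [ 0.6753 -0.2915  0.2487] y [ 0.999  0.036 -0.   ] x [-0.  0. -1.] F [-0.6 -0.  -1. ] w 20.2 q [ 0.67  0.63 -0.58  1.34  0.34  1.27  0.12]
face n [-0.029  0.864  0.503] elev 30.22 yaw 91.95 3060
lens [0.127] [0.1003]
face mid [ 0.577  -0.2244  0.0918]
b ext u60-122 [-48.3 -47.5  45.6  45.8]
u ext [ -2.1  -1.5  -0.6 124.3 124.8 125.4]
t 18.43 tcp [ 0.6753 -0.2918  0.2488] y [0.999 0.036 0.   ] x [ 0. -0. -1.] F [ 0.8  0.1 -1. ] w 20.3 q [ 0.67  0.63 -0.58  1.34  0.34  1.27  0.12]
outer n world [-0.032  0.867  0.498] elev 29.87 yaw 92.13 23871 23895
held lens [0.1247] [0.0937] mid [ 0.7098 -0.2391  0.2301] rel [ 0.0345  0.0527 -0.0187]
A [  96.2 -132.1  -81.8]
B [ 120.6 -132.2  -43.9]
```

```bash
python3 -m pendant '[15,0,-44,-27,0, 15,0,-44,-27,0, 15,0,-44.5,-27.5,0, 15,32,0,0,0, 15,32,0,0,0, 15,32,0,0,0, 15,0,0,0,0, 15,0,0,0,0]'
python3 - <<'E'
from tgt import *
o,M,hm=heldmid()
mid=np.array([.5768,-.2244,.0917]); yw=np.radians(91.9); n=np.array([np.cos(yw)*.866,np.sin(yw)*.866,.5]); x=np.array([-np.cos(yw)*.5,-np.sin(yw)*.5,.866])
for nm,dn,dx in (('A',.075,.005),('B',.030,.003)):
    T=mid+n*dn+x*dx; print(nm,(M.T@(T-hm)*1000).round(1))
E
```

```text
clock: 19.48
tcp_pos: [0.5411, -0.2159, 0.1537]
orientation: [1.184, 1.224, -1.183]
contact_force: [0.4, -0.1, -0.1]
grip_width: 0.0203
t 19.48 tcp [ 0.5411 -0.2159  0.1537] y [0.999 0.035 0.002] x [ 0.002 -0.001 -1.   ] F [ 0.4 -0.1 -0.1] w 20.3 q [ 0.74  0.48 -0.61  1.82  0.34  0.94  0.02]
outer n world [-0.033  0.867  0.498] elev 29.84 yaw 92.16 23778 23809
held lens [0.1245] [0.0936] mid [ 0.5759 -0.1632  0.1356] rel [ 0.0348  0.0527 -0.0181]
A [ 2.1 -1.1 -1.2]
B [26.3 -1.2 36.7]
```

```bash
python3 -m pendant '[15,6,-1,9,0, 15,7,0,9,0, 15,6.5,0,9.5,0, 15,6.5,0,9,0, 15,0,0,0,0, 15,0,0,0,0]'
python3 - <<'E'
from tgt import *
o,M,hm=heldmid()
mid=np.array([.5768,-.2244,.0917]); yw=np.radians(91.9); n=np.array([np.cos(yw)*.866,np.sin(yw)*.866,.5]); x=np.array([-np.cos(yw)*.5,-np.sin(yw)*.5,.866])
print('rel face: n',((hm-mid)@n*1000).round(1),'x',((hm-mid)@x*1000).round(1), (M.T@(mid+n*.025-hm)*1000).round(1))
im,d=grab('side'); uv=proj('side',[mid])[0].astype(int); c=im[uv[1]-60:uv[1]+60,uv[0]-80:uv[0]+80]; 
im2,d2=grab('wrist'); big=np.hstack([cv2.resize(c,None,fx=2.5,fy=2.5,interpolation=cv2.INTER_CUBIC), cv2.resize(im2,(400,300))]); cv2.imwrite('pics/b1.png',big[:,:,::-1])
E
```

```text
clock: 20.27
tcp_pos: [0.5401, -0.2505, 0.1271]
orientation: [1.184, 1.229, -1.183]
contact_force: [-6.0, 7.3, 12.8]
grip_width: 0.0203
t 20.27 tcp [ 0.5401 -0.2505  0.1271] y [ 0.999  0.036 -0.002] x [-0.002  0.002 -1.   ] F [-6.   7.3 12.8] w 20.3 q [ 0.77  0.53 -0.59  1.81  0.36  0.91  0.06]
outer n world [-0.032  0.865  0.501] elev 30.09 yaw 92.14 24399 25564
held lens [0.128] [0.0942] mid [ 0.5746 -0.1966  0.1071] rel [ 0.0344  0.0539 -0.02  ]
rel face: n 31.9 x -0.6 [2.9 1.3 6.3]
```

View pics/b1.png

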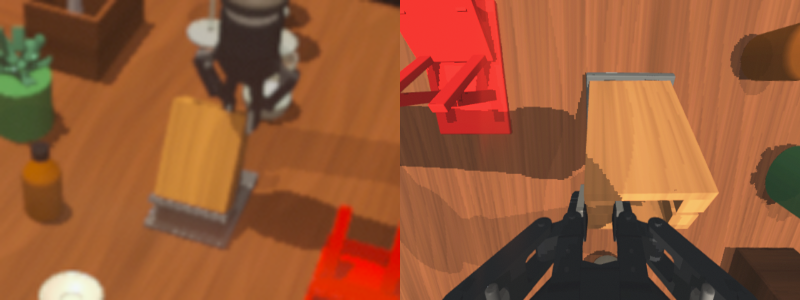

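```bash
python3 -m pendant '[15,-0.8,0,-1.3,0, 24,0,0,0,0, 30,0,0,0,0, 38,0,0,0,0, 42,0,0,0,0, 42,-10,0,0,0, 42,-25,0,0,0, 42,-30,0,0,0, 42,-20,0,0,0, 42,0,0,0,0, 42,0,0,0,0]'
python3 - <<'E'
from tgt import *
o,M=state(); im,d=grab('wrist','b2.png')
v,u=np.nonzero(d>0); P=deproj('wrist',d,np.c_[u,v])[0]
mid=np.array([.5768,-.2244,.0917]); yw=np.radians(91.9); n=np.array([np.cos(yw)*.866,np.sin(yw)*.866,.5]); x=np.array([-np.cos(yw)*.5,-np.sin(yw)*.5,.866]); y=np.array([np.sin(yw),-np.cos(yw),0])
r=(P-mid); w,a,b=r@n*1000,r@x*1000,r@y*1000
k=(w>18)&(w<45)&(abs(a)<80)&(abs(b)<60)&(P[:,2]<.17)
for lo in range(-65,65,10):
    kk=k&(a>lo)&(a<lo+10)&(w>20)
    if kk.sum()>30: print(lo,kk.sum(),'w',np.percentile(w[kk],[5,50,95]).round(1),'b',np.percentile(b[kk&(abs(w-np.median(w[kk]))<3)],[1,99]).round(1))
k=k&(abs(w-25)<6)&(abs(b)<40);print('a top',np.percentile(a[k],[.5,99,99.8]).round(1))
# end faces: points a~62.5 of both trays
k=(abs(a-62)<3)&(w>-30)&(w<30)&(abs(b)<55)
for lo in range(-28,30,4):
    kk=k&(w>lo)&(w<lo+4)
    if kk.sum()>10: print('end w',lo,kk.sum(),'a',np.median(a[kk]).round(1),'b',np.percentile(b[kk],[1,99]).round(1))
E
```

```text
clock: 21.8
tcp_pos: [0.5398, -0.2512, 0.2112]
orientation: [1.183, 1.226, -1.185]
contact_force: [-0.5, -0.5, -0.3]
grip_width: 0.0417
t 21.8 tcp [ 0.5398 -0.2512  0.2112] y [ 0.999  0.035 -0.001] x [-0.001  0.    -1.   ] F [-0.5 -0.5 -0.3] w 41.7 q [ 0.81  0.44 -0.63  1.74  0.29  1.06  0.12]
-65 1130 w [26.7 29.7 35.2] b [-51.3  48.4]
-55 522 w [26.6 28.2 29.8] b [-48.2  43.1]
-45 566 w [26.4 28.  29.7] b [-47.9  42.8]
-35 609 w [26.4 27.8 29.6] b [-48.5  43.1]
-25 670 w [26.1 27.8 29.4] b [-48.5  42.8]
-15 720 w [26.  27.5 29.1] b [-47.9  43. ]
-5 760 w [25.8 27.4 29. ] b [-48.4  42.9]
5 832 w [25.7 27.3 28.9] b [-48.3  43.2]
15 907 w [25.7 27.2 28.8] b [-47.9  43.2]
25 980 w [25.5 27.1 28.6] b [-48.4  43.1]
35 1076 w [25.4 27.  28.5] b [-48.1  43.1]
45 1184 w [25.3 26.8 28.4] b [-48.5  42.9]
55 1725 w [21.  25.9 28.2] b [-48.   43.3]
a top [-64.6  63.2  63.5]
end w -28 78 a 61.1 b [-44.   43.3]
end w -24 289 a 61.2 b [-48.1  44.4]
end w -20 372 a 61.1 b [-46.5  43.3]
end w -16 151 a 61.2 b [-47.8  44.4]
end w -12 155 a 61.2 b [-47.7  44.9]
end w -8 158 a 61.2 b [-47.5  44.8]
end w -4 148 a 61.2 b [-47.9  44.6]
end w 0 120 a 62.2 b [-48.  44.]
end w 4 182 a 62.4 b [-47.9  44.2]
end w 8 189 a 62.6 b [-48.5  44. ]
end w 12 192 a 62.5 b [-48.4  44.2]
end w 16 287 a 62.5 b [-48.9  43.6]
end w 20 413 a 62.7 b [-48.1  43.5]
end w 24 739 a 62.1 b [-47.7  43. ]
end w 28 68 a 61.2 b [ 9.5 43.9]
```

```bash
python3 -m pendant '[60,0,0,0,0.1746, 70,0,0,0,0.1746, 85,0,0,0,0.1746, 85,0,0,0,0.1746, 85,0,0,0,0.1746, 85,0,0,0,0.1746, 85,0,0,0,0.1746, 85,0,0,0,0.1746, 85,0,0,0,0.1746, 85,0,-3,-18,0, 85,0,-4,-18,0, 85,0,0,0,0, 85,0,0,0,0]'
cat > pairm.py <<'E'
from tgt import *
def pairm(yawd,hint,fn=None,zmax=.175):
    o,M=state(); im,d=grab('wrist',fn); P,uv=cloud('wrist',d,hint,.11,.02); P=P[P[:,2]<zmax]
    yw=np.radians(yawd); n=np.array([np.cos(yw)*.866,np.sin(yw)*.866,.5]); x=np.array([-np.cos(yw)*.5,-np.sin(yw)*.5,.866]); y=np.array([np.sin(yw),-np.cos(yw),0])
    a=P@x; s=P@n; b=P@y
    h,e=np.histogram(a,np.arange(a.min(),a.max(),.001)); i=h.argmax(); top=e[i]+.0005; k=abs(a-top)<.003
    print('top a',top.round(4),h[i]); print('s ext',np.percentile(s[k],[.5,2,98,99.5]).round(4),'b',np.percentile(b[k],[.5,2,98,99.5]).round(4))
    for q in np.arange(np.percentile(s[k],1),np.percentile(s[k],99),.006):
        kk=k&(s>=q)&(s<q+.006); 
        if kk.sum()>10: print('  s',q.round(4),kk.sum(),'a',np.median(a[kk]).round(4),'b',np.percentile(b[kk],[2,98]).round(4))
    s1=np.percentile(s[k],99); T=n*s1+x*top+y*b[k].mean(); print('outer top edge h,z',T.round(4)); return o,M
E
python3 - <<'E'
from pairm import *
pairm(91.9,(.575,-.25))
E
```

```text
clock: 23.48
tcp_pos: [0.5762, -0.2429, 0.2117]
orientation: [2.203, 0.039, -2.205]
contact_force: [-0.7, -0.2, -0.8]
grip_width: 0.0849
t 23.48 tcp [ 0.5762 -0.2429  0.2117] y [ 0.035 -0.999 -0.   ] x [-0.001  0.    -1.   ] F [-0.7 -0.2 -0.8] w 84.9 q [ 0.53  0.43 -0.31  1.68  0.15  1.05 -1.36]
top a 0.2642 1488
s ext [-0.1898 -0.1891 -0.1377 -0.1371] b [0.5203 0.5216 0.6134 0.6143]
  s -0.1895 613 a 0.263 b [0.5228 0.6132]
  s -0.1835 454 a 0.263 b [0.5223 0.6133]
  s -0.1775 324 a 0.263 b [0.5214 0.6142]
  s -0.1715 327 a 0.2631 b [0.5214 0.614 ]
  s -0.1655 271 a 0.264 b [0.5214 0.6135]
  s -0.1595 365 a 0.2644 b [0.5211 0.6139]
  s -0.1535 383 a 0.2643 b [0.5208 0.6134]
  s -0.1475 728 a 0.2645 b [0.5213 0.6127]
  s -0.1415 664 a 0.2642 b [0.5228 0.6127]
outer top edge h,z [ 0.5797 -0.2319  0.1602]
```

```bash
python3 -m pendant '[85,30,0,0,0, 85,30,0,0,0, 85,28,0,0,0, 85,18,0,0,0, 85,0,0,0,0, 75,0,0,0,0, 68,0,0,0,0, 64,0,0,0,0, 60,0,0,0,0, 55,0,0,0,0, 50,0,0,0,0]' 30
python3 - <<'E'
from h import *
state()
E
```

```text
clock: 24.9
tcp_pos: [0.5773, -0.2423, 0.1082]
orientation: [2.207, 0.038, -2.202]
contact_force: [-1.9, 2.8, 8.7]
grip_width: 0.0655
t 24.9 tcp [ 0.5773 -0.2423  0.1082] y [ 0.034 -0.999  0.   ] x [ 0.002  0.    -1.   ] F [-1.9  2.8  8.7] w 65.5 q [ 0.51  0.55 -0.29  1.77  0.2   0.85 -1.4 ]
```

```bash
python3 -m pendant '[45,-4.5,-4.8,0,0, 45,-4.2,-4.8,0,0, 45,-4.2,-4.8,0,0, 45,-3.3,-5.3,0,0, 45,-3.2,-5.3,0,0, 45,-3.2,-5.3,0,0, 45,-2.3,-5.8,0,0, 45,-2.3,-5.8,0,0, 45,-2.3,-5.8,0,0, 45,0,0,0,0, 45,0,0,0,0, 45,0,0,0,0]' 40
python3 - <<'E'
from h import *
o,M=state(); im,d=grab('wrist','p1.png')
v,u=np.nonzero(d>0); P=deproj('wrist',d,np.c_[u,v])[0]; q=(P-o['tcp_pos'])@M
k=(q[:,2]<-.018)&(q[:,2]>-.055)&(abs(q[:,1])<.05)&(q[:,0]<-.012)&(q[:,0]>-.06)
h,e=np.histogram(q[k,0],np.arange(-.06,-.012,.001)); i=h.argmax(); print('top at x',e[i],h[i])
k2=k&(abs(q[:,0]-e[i])<.006); 
for lo in np.arange(-.035,.035,.005):
    kk=k2&(q[:,1]>lo)&(q[:,1]<lo+.005)
    if kk.sum()>10: print(lo.round(3),kk.sum(),'x',np.median(q[kk,0]).round(4),'z',np.percentile(q[kk,2],2).round(4))
print('y ext',np.percentile(q[k2,1],[1,99]).round(4))
E
```

```text
clock: 26.4
tcp_pos: [0.5774, -0.203, 0.1411]
orientation: [2.211, 0.021, -2.192]
contact_force: [-3.3, -11.6, 21.5]
grip_width: 0.0501
t 26.4 tcp [ 0.5774 -0.203   0.1411] y [ 0.029 -1.     0.011] x [ 0.009 -0.01  -1.   ] F [ -3.3 -11.6  21.5] w 50.1 q [ 0.46  0.48 -0.3   1.79  0.19  0.89 -1.47]
top at x -0.03199999999999997 1228
-0.025 427 x -0.0325 z -0.0452
-0.02 731 x -0.0321 z -0.0451
-0.015 610 x -0.0316 z -0.0452
-0.01 596 x -0.0312 z -0.0452
-0.005 602 x -0.0308 z -0.0452
0.0 200 x -0.0304 z -0.0453
y ext [-0.0226  0.0017]
```

View pics/p1.png

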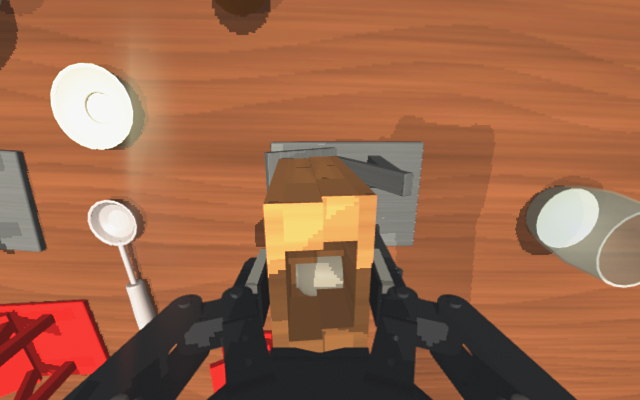

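Run:
```python
from h import *
o,M=state(); im,d=grab('wrist')
m=(im.min(2)>95); m[:250]=0; m[300:]=0; m[:,:290]=0; m[:,350:]=0
v,u=np.nonzero(m&(d>0)); P=deproj('wrist',d,np.c_[u,v])[0]; q=(P-o['tcp_pos'])@M*1000
print(len(q),np.percentile(q,[5,50,95],axis=0).round(1))
print('rgb',im[275,320],im[285,335])
# around: notch interior depth map
for vv in range(240,345,8): print(vv,[tuple((((deproj('wrist',d,[(uu,vv)])[0][0]-o['tcp_pos'])@M)*1000).round(0).astype(int)) for uu in (295,310,320,330,345)])
```

```text
t 26.45 tcp [ 0.5774 -0.203   0.141 ] y [ 0.029 -1.     0.011] x [ 0.009 -0.01  -1.   ] F [ -3.5 -12.2  20.2] w 50.3 q [ 0.46  0.48 -0.3   1.79  0.19  0.89 -1.47]
1432 [[ 10.8 -12.9  10. ]
 [ 13.8   1.   18.3]
 [ 19.5  13.8  29.5]]
rgb [220 211 183] [198 186 158]
240 [(np.int64(-32), np.int64(-10), np.int64(-28)), (np.int64(-31), np.int64(-4), np.int64(-28)), (np.int64(-31), np.int64(1), np.int64(-28)), (np.int64(-24), np.int64(6), np.int64(-24)), (np.int64(-23), np.int64(13), np.int64(-24))]
248 [(np.int64(-32), np.int64(-10), np.int64(-24)), (np.int64(-30), np.int64(-4), np.int64(-23)), (np.int64(-30), np.int64(1), np.int64(-23)), (np.int64(15), np.int64(7), np.int64(0)), (np.int64(9), np.int64(16), np.int64(-3))]
256 [(np.int64(6), np.int64(-14), np.int64(0)), (np.int64(5), np.int64(-5), np.int64(0)), (np.int64(12), np.int64(1), np.int64(4)), (np.int64(21), np.int64(8), np.int64(9)), (np.int64(8), np.int64(16), np.int64(2))]
264 [(np.int64(43), np.int64(-18), np.int64(28)), (np.int64(16), np.int64(-5), np.int64(12)), (np.int64(16), np.int64(1), np.int64(12)), (np.int64(17), np.int
[... 1621 characters left out ...]
p.int64(26))]
328 [(np.int64(-24), np.int64(-12), np.int64(27)), (np.int64(-24), np.int64(-4), np.int64(27)), (np.int64(-24), np.int64(1), np.int64(27)), (np.int64(-24), np.int64(6), np.int64(26)), (np.int64(-23), np.int64(14), np.int64(27))]
336 [(np.int64(-29), np.int64(-12), np.int64(27)), (np.int64(-30), np.int64(-4), np.int64(26)), (np.int64(-29), np.int64(1), np.int64(27)), (np.int64(-24), np.int64(6), np.int64(32)), (np.int64(-24), np.int64(14), np.int64(32))]
344 [(np.int64(-32), np.int64(-12), np.int64(29)), (np.int64(-31), np.int64(-4), np.int64(30)), (np.int64(-32), np.int64(1), np.int64(30)), (np.int64(-25), np.int64(6), np.int64(37)), (np.int64(-24), np.int64(14), np.int64(37))]
```

```bash
python3 -m pendant '[45,-10,-2,0,0, 45,-15,-5,0,0, 45,-20,-15,0,0, 45,0,-30,0,0, 45,0,-30,0,0, 45,0,-25,0,0, 45,0,-13,0,0, 45,0,0,0,0, 45,0,0,0,0]' 60
python3 - <<'E'
from h import *
o,M=state(); im,d=grab('wrist')
v,u=np.nonzero(d>0); P=deproj('wrist',d,np.c_[u,v])[0]; q=(P-o['tcp_pos'])@M
for nm,lo,hi in (('outer',-.022,-.004),('inner',.006,.022)):
    k=(q[:,2]<-.027)&(q[:,2]>-.055)&(q[:,1]>lo)&(q[:,1]<hi)&(q[:,0]<-.012)&(q[:,0]>-.06); print(nm,k.sum(),'top x',np.median(q[k,0]).round(4),'z edge',np.percentile(q[k,2],2).round(4))
# what stands below within footprint
k=(abs(P[:,0]-.577)<.06)&(P[:,2]<.05); print('table y free', np.percentile(P[k&(P[:,2]>.006),1],[0,50,100]) if (k&(P[:,2]>.006)).any() else None)
E
```

```text
clock: 27.62
tcp_pos: [0.5705, -0.0766, 0.1807]
orientation: [2.205, 0.035, -2.205]
contact_force: [0.2, -0.3, -2.8]
grip_width: 0.0499
t 27.62 tcp [ 0.5705 -0.0766  0.1807] y [ 0.033 -0.999  0.001] x [-0.    -0.001 -1.   ] F [ 0.2 -0.3 -2.8] w 49.9 q [ 0.3   0.39 -0.35  1.83  0.16  0.95 -1.66]
outer 2159 top x -0.031 z edge -0.0452
inner 1538 top x -0.0224 z edge -0.0458
table y free [-0.45667353  0.02479218  0.24940902]
```

```bash
python3 -m pendant '[45,30,-2,0,0, 45,30,-2,0,0, 45,12,0,0,0, 45,4,0,0,0, 45,0,0,0,0]' 60
python3 - <<'E'
from h import *
o,M=state()
E
```

```text
clock: 28.3
tcp_pos: [0.571, -0.0718, 0.1053]
orientation: [2.206, 0.037, -2.203]
contact_force: [0.6, -0.2, -2.5]
grip_width: 0.0494
t 28.3 tcp [ 0.571  -0.0718  0.1053] y [ 0.033 -0.999  0.   ] x [ 0.001 -0.    -1.   ] F [ 0.6 -0.2 -2.5] w 49.4 q [ 0.28  0.49 -0.33  1.89  0.21  0.8  -1.71]
```

```bash
python3 -m pendant '[45,1.5,0,0,0, 45,1,0,0,0, 45,0,0,0,0, 52,0,0,0,0, 54,0,0,0,0, 55,0,0,0,0, 55,4,0,0,0, 55,4,0,0,0, 55,0,0,0,0]' 60
cat > ends.py <<'E'
from h import *
def ends():
    o,M=state(); im,d=grab('wrist')
    v,u=np.nonzero(d>0); P=deproj('wrist',d,np.c_[u,v])[0]; q=(P-o['tcp_pos'])@M
    for nm,lo,hi in (('y-',-.022,-.004),('y+',.006,.022)):
        k=(q[:,2]<-.027)&(q[:,2]>-.055)&(q[:,1]>lo)&(q[:,1]<hi)&(q[:,0]<-.008)&(q[:,0]>-.07); print(nm,k.sum(),'top x',np.percentile(q[k,0],[10,50,90]).round(4),'z edge',np.percentile(q[k,2],2).round(4))
    k=(q[:,2]<-.027)&(q[:,2]>-.055)&(abs(q[:,1])<.04)&(q[:,0]<-.012)&(q[:,0]>-.06); print('y ext',np.percentile(q[k,1],[1,99]).round(4)); return o,M,im,d,q
E
python3 -c "
from ends import *
o,M,im,d,q=ends(); cv2.imwrite('pics/e1.png',im[:,:,::-1])"
```

```text
clock: 29.42
tcp_pos: [0.57, -0.0714, 0.0935]
orientation: [2.203, 0.038, -2.205]
contact_force: [-0.2, 0.5, -0.3]
grip_width: 0.0551
t 29.43 tcp [ 0.57   -0.0714  0.0935] y [ 0.034 -0.999 -0.   ] x [-0.001  0.    -1.   ] F [-0.2  0.5 -0.3] w 55.1 q [ 0.27  0.5  -0.33  1.9   0.22  0.78 -1.72]
y- 2381 top x [-0.0334 -0.0324 -0.0192] z edge -0.0463
y+ 2080 top x [-0.0332 -0.0322 -0.0192] z edge -0.0461
y ext [-0.025   0.0242]
```

```bash
python3 -m pendant '[50,0,0,0,0, 45,0,0,0,0, 45,0,0,0,0, 45,0,0,0,0, 45,-20,0,0,0, 45,-30,0,0,0, 45,-30,0,0,0, 45,-20,0,0,0, 45,0,0,0,0]' 60
python3 -m pendant '[45,0,0,0,-0.1848, 45,0,0,0,-0.1848, 45,0,0,0,-0.1848, 45,0,0,0,-0.1848, 45,0,0,0,-0.1848, 45,0,0,0,-0.1848, 45,0,0,0,-0.1848, 45,0,0,0,-0.1848, 45,0,0,0,-0.1848, 45,0,0,0,-0.1848, 45,0,0,0,-0.1848, 45,0,0,0,-0.1848, 45,0,0,0,-0.1848, 45,0,0,0,-0.1848, 45,0,0,0,-0.1848, 45,0,0,0,-0.1848, 45,0,0,0,-0.1848, 45,0,0,0,0, 45,0,0,0,0]'
python3 -c "
from ends import *
o,M,im,d,q=ends()"
```

```text
clock: 30.6
tcp_pos: [0.5711, -0.0723, 0.1949]
orientation: [2.207, 0.035, -2.201]
contact_force: [0.6, 0.1, -3.2]
grip_width: 0.0499
clock: 32.98
tcp_pos: [0.5699, -0.0717, 0.1931]
orientation: [-0.023, 1.572, 0.024]
contact_force: [-0.8, 0.8, -3.8]
grip_width: 0.0499
t 32.98 tcp [ 0.5699 -0.0717  0.1931] y [-0.03  1.    0.  ] x [-0.001  0.    -1.   ] F [-0.8  0.8 -3.8] w 49.9 q [ 0.78  0.56 -1.03  1.79  0.53  1.1   1.17]
y- 2199 top x [-0.0325 -0.0315 -0.0182] z edge -0.0448
y+ 1934 top x [-0.0325 -0.0316 -0.0182] z edge -0.0447
y ext [-0.0245  0.0246]
```

```bash
python3 -m pendant '[45,0,-30,0,0, 45,0,-30,0,0, 45,0,-30,0,0, 45,0,-30,0,0, 45,0,0,0,0, 45,20,0,0,0, 45,18,0,0,0, 45,8,0,0,0, 45,0,0,0,0]' 60
python3 -c "
from ends import *
o,M,im,d,q=ends()"
```

```text
clock: 34.15
tcp_pos: [0.574, -0.1907, 0.1471]
orientation: [-0.027, 1.572, 0.028]
contact_force: [-0.0, 0.5, -2.6]
grip_width: 0.0498
t 34.15 tcp [ 0.574  -0.1907  0.1471] y [-0.035  0.999  0.001] x [-0.002  0.001 -1.   ] F [-0.   0.5 -2.6] w 49.8 q [ 0.9   0.65 -0.96  1.76  0.6   1.06  1.33]
y- 2201 top x [-0.0329 -0.0319 -0.0186] z edge -0.0445
y+ 1913 top x [-0.033  -0.0319 -0.0186] z edge -0.0444
y ext [-0.0247  0.0244]
```

Lower in small steps to find the ledge.

```bash
python3 -m pendant '[45,1.5,-1,0,0, 45,1,0,0,0, 45,0,0,0,0]' 60; python3 -m pendant '[45,1.5,0,0,0, 45,0,0,0,0]'
```

```text
clock: 34.58
tcp_pos: [0.5746, -0.1925, 0.1458]
orientation: [-0.027, 1.57, 0.026]
contact_force: [0.5, 0.3, -4.0]
grip_width: 0.0496
clock: 34.83
tcp_pos: [0.5744, -0.1923, 0.144]
orientation: [-0.027, 1.571, 0.027]
contact_force: [-1.1, 1.0, -2.9]
grip_width: 0.0499
```

```bash
python3 -m pendant '[45,1.5,0,0,0, 45,0,0,0,0]'; python3 -m pendant '[45,1.5,0,0,0, 45,0,0,0,0]'; python3 -m pendant '[45,1.5,0,0,0, 45,0,0,0,0]'
python3 - <<'E'
from h import *
state(); im,d=grab('side'); uv=proj('side',[[.575,-.2,.09]])[0].astype(int); c=im[uv[1]-50:uv[1]+50,uv[0]-60:uv[0]+60]; a=cv2.resize(c,None,fx=4,fy=4,interpolation=cv2.INTER_CUBIC)
im2,d2=grab('wrist'); cv2.imwrite('pics/s2.png',np.hstack([a[:300],cv2.resize(im2,(320,300))])[:,:,::-1]); np.save('s2.npy',d)
E
```

```text
clock: 35.08
tcp_pos: [0.5744, -0.1923, 0.1424]
orientation: [-0.027, 1.571, 0.027]
contact_force: [-0.0, 0.7, -3.7]
grip_width: 0.0499
clock: 35.33
tcp_pos: [0.5745, -0.1923, 0.141]
orientation: [-0.027, 1.571, 0.027]
contact_force: [0.4, -0.9, -2.6]
grip_width: 0.0493
clock: 35.58
tcp_pos: [0.5749, -0.1926, 0.1404]
orientation: [-0.027, 1.57, 0.026]
contact_force: [-0.9, -0.6, 3.4]
grip_width: 0.0493
t 35.58 tcp [ 0.5749 -0.1926  0.1404] y [-0.034  0.999 -0.001] x [ 0.001 -0.001 -1.   ] F [-0.9 -0.6  3.4] w 49.3 q [ 0.9   0.66 -0.96  1.76  0.61  1.05  1.33]
```

```bash
python3 -m pendant '[45,-1.5,2,0,0, 51,0,0,0,0, 54,0,0,0,0, 57,0,0,0,0, 59,3.6,-5.7,0,0, 62,3.6,-5.7,0,0, 65,3.6,-5.7,0,0, 68,3.6,-5.7,0,0, 71,3.6,-5.7,0,0, 74,3.6,-5.7,0,0, 77,3.6,-5.7,0,0, 80,3.6,-5.7,0,0, 84,3.6,-5.7,0,0, 84,0,0,0,0, 84,0,0,0,0]' 60
python3 - <<'E'
from h import *
state()
E
```

```text
clock: 37.55
tcp_pos: [0.5763, -0.2412, 0.1088]
orientation: [-0.027, 1.57, 0.027]
contact_force: [0.3, -0.4, -0.8]
grip_width: 0.0841
t 37.55 tcp [ 0.5763 -0.2412  0.1088] y [-0.034  0.999  0.   ] x [ 0.  0. -1.] F [ 0.3 -0.4 -0.8] w 84.1 q [ 0.94  0.71 -0.92  1.74  0.65  1.03  1.38]
```

```bash
python3 -m pendant '[84,-25,0,0,0, 84,-35,0,0,0, 84,-35,0,0,0, 84,-15,0,0,0, 84,0,0,0,0, 84,0,0,0,0]'
python3 - <<'E'
from pairm import *
pairm(91.9,(.575,-.25),'p3.png')
E
```

```text
clock: 38.3
tcp_pos: [0.5754, -0.2417, 0.2175]
orientation: [-0.026, 1.572, 0.027]
contact_force: [-0.5, -0.7, -0.2]
grip_width: 0.0841
t 38.3 tcp [ 0.5754 -0.2417  0.2175] y [-0.034  0.999  0.   ] x [-0.002  0.    -1.   ] F [-0.5 -0.7 -0.2] w 84.1 q [ 0.99  0.6  -1.    1.65  0.54  1.2   1.47]
top a 0.2634 2185
s ext [-0.1895 -0.1888 -0.1394 -0.1392] b [0.523  0.5236 0.6156 0.6167]
  s -0.1891 598 a 0.2638 b [0.5243 0.6142]
  s -0.1831 511 a 0.2636 b [0.5237 0.6152]
  s -0.1771 303 a 0.2637 b [0.5236 0.6162]
  s -0.1711 329 a 0.2638 b [0.5234 0.6164]
  s -0.1651 340 a 0.2636 b [0.5233 0.6158]
  s -0.1591 337 a 0.2635 b [0.5232 0.6161]
  s -0.1531 388 a 0.2636 b [0.5232 0.6157]
  s -0.1471 757 a 0.2636 b [0.5242 0.6148]
  s -0.1411 412 a 0.2632 b [0.524  0.6144]
outer top edge h,z [ 0.574  -0.2334  0.1585]
```

View pics/p3.png

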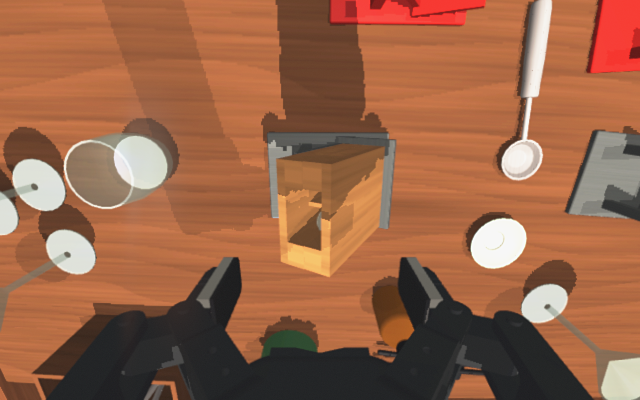

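```bash
python3 -m pendant '[60,0,0,0,0.1746, 46,0,0,0,0.1746, 46,0,0,0,0.1746, 46,0,0,0,0.1746, 46,0,0,0,0.1746, 46,0,0,0,0.1746, 46,0,0,0,0.1746, 46,0,0,0,0.1746, 46,0,0,0,0.1746, 46,0,-18,4,0, 46,0,-18,4,0, 46,0,0,0,0, 46,0,0,0,0]'
cat > outm.py <<'E'
from tgt import *
def outm(c=(.575,-.22),yawd=91.9,zmin=.06):
    o,M=state(); im,d=grab('wrist'); P,uv=cloud('wrist',d,c,.1,zmin); P=P[P[:,2]<.17]
    cnt,yaw,s0,n=plane60(P,np.radians(yawd))
    for _ in range(4):
        Q=P[abs(P@n-s0)<.0025]; c0=Q.mean(0); n=np.linalg.svd(Q-c0,full_matrices=False)[2][2]; n*=np.sign(n[2]); s0=np.median(Q@n)
    print('n',n.round(3),'elev',np.degrees(np.arcsin(n[2])).round(2),'yaw',np.degrees(np.arctan2(n[1],n[0])).round(2),len(Q))
    y=np.cross(n,[0,0,1.]); y/=np.linalg.norm(y); x=np.cross(y,n); x*=np.sign(x[2]); a,b=Q@x,Q@y
    top=np.percentile(a,99.7); k=(a<top-.005)&(a>top-.08); bb=np.percentile(b[k],[.5,99.5]); print('width',np.diff(bb).round(4))
    mid=n*s0+x*(top-.0625)+y*bb.mean(); print('outer mid',mid.round(4))
    A,B,S=P@x-top,P@y-bb.mean(),P@n-s0
    for lo in np.arange(-.06,.004,.006):
        k=(abs(A)<.004)&(S>=lo)&(S<lo+.006)&(abs(B)<.06)
        if k.sum()>10: print('  depth',lo.round(3),k.sum(),'a',np.median(A[k]*1000).round(1),'b',np.percentile(B[k]*1000,[2,98]).round(1))
    return o,M,mid,n,x,y,d,im
E
python3 - <<'E'
from outm import *
o,M,mid,n,x,y,d,im=outm()
g=np.array([n[0],n[1],0]);g/=np.linalg.norm(g)
T=mid-.0512*g+[0,0,.0405]-.0365*y; print('TCP target',T.round(4),'tool delta',(M.T@(T-o['tcp_pos'])*1000).round(1))
E
```

```text
clock: 39.98
tcp_pos: [0.5404, -0.2511, 0.2189]
orientation: [1.185, 1.224, -1.184]
contact_force: [-0.3, -0.1, 0.3]
grip_width: 0.0462
t 39.98 tcp [ 0.5404 -0.2511  0.2189] y [0.999 0.034 0.001] x [ 0.001 -0.    -1.   ] F [-0.3 -0.1  0.3] w 46.2 q [ 0.84  0.44 -0.67  1.73  0.3   1.08  0.11]
n [-0.028  0.863  0.504] elev 30.25 yaw 91.83 9066
width [0.0926]
outer mid [ 0.5775 -0.2026  0.1053]
  depth -0.054 115 a -0.3 b [-43.9  41.9]
  depth -0.048 479 a -0.3 b [-44.1  44.5]
  depth -0.042 341 a -0.5 b [-44.8  45.6]
  depth -0.036 222 a -0.3 b [-45.6  45.7]
  depth -0.03 256 a -0.4 b [-45.4  46. ]
  depth -0.024 254 a -0.7 b [-45.3  45.6]
  depth -0.018 273 a -0.6 b [-45.9  45.9]
  depth -0.012 350 a -0.7 b [-45.8  45.5]
  depth -0.006 762 a -0.8 b [-44.8  44.8]
  depth -0.0 280 a -1.9 b [-44.8  44.6]
TCP target [ 0.5426 -0.2549  0.1458] tool delta [73.1  2.1  3.9]
```

```bash
python3 -m pendant '[46,20,1,2,0, 46,25,1,2,0, 46,20,0,0,0, 46,8.5,0,0,0, 46,0,0,0,0, 30,0,0,0,0, 15,0,0,0,0, 15,0,0,0,0, 15,0,0,0,0, 15,0,0,0,0]' 100
python3 - <<'E'
from outm import *
o,M,mid,n,x,y,d,im=outm(zmin=.05)
print('rel',(mid-o['tcp_pos']).round(4)); cv2.imwrite('pics/g2.png',im[:,:,::-1])
E
```

```text
clock: 41.28
tcp_pos: [0.5431, -0.2548, 0.1463]
orientation: [1.185, 1.223, -1.184]
contact_force: [-1.4, 0.2, 6.0]
grip_width: 0.0168
t 41.27 tcp [ 0.5431 -0.2548  0.1463] y [0.999 0.033 0.001] x [ 0.001 -0.001 -1.   ] F [-1.4  0.2  6. ] w 16.8 q [ 0.81  0.52 -0.63  1.79  0.37  0.95  0.06]
n [-0.027  0.862  0.505] elev 30.35 yaw 91.82 19960
width [0.093]
outer mid [ 0.5779 -0.2028  0.1052]
  depth -0.054 178 a -0.2 b [-43.4  45.2]
  depth -0.048 595 a -0.2 b [-43.1  45. ]
  depth -0.042 480 a -0.3 b [-43.   45.3]
  depth -0.036 333 a -0.2 b [-43.2  45.6]
  depth -0.03 411 a -0.3 b [-44.1  46.1]
  depth -0.024 405 a -0.5 b [-43.4  46.3]
  depth -0.018 481 a -0.4 b [-54.3  45.9]
  depth -0.012 854 a -0.5 b [-49.5  45.5]
  depth -0.006 1498 a -0.7 b [-44.8  45. ]
  depth -0.0 684 a -2.0 b [-45.4  44. ]
rel [ 0.0348  0.0521 -0.0411]
```

```bash
python3 -m pendant '[15,0,0,0,0, 15,-2,0,-3.5,0, 15,-2,0,-3.5,0, 15,0,0,0,0, 15,0,0,0,0]' 120
python3 - <<'E'
from outm import *
o,M,mid,n,x,y,d,im=outm(zmin=.05)
print('rel',(mid-o['tcp_pos']).round(4))
E
```

```text
clock: 41.95
tcp_pos: [0.5426, -0.2487, 0.1499]
orientation: [1.184, 1.223, -1.185]
contact_force: [-1.8, -4.5, 6.4]
grip_width: 0.0165
t 41.95 tcp [ 0.5426 -0.2487  0.1499] y [0.999 0.033 0.001] x [ 0.001 -0.002 -1.   ] F [-1.8 -4.5  6.4] w 16.5 q [ 0.8   0.51 -0.63  1.79  0.37  0.95  0.05]
n [-0.028  0.889  0.456] elev 27.14 yaw 91.77 18536
width [0.093]
outer mid [ 0.5776 -0.1994  0.1063]
  depth -0.06 170 a -3.6 b [-44.4  41.9]
  depth -0.054 469 a -3.4 b [-43.9  44.7]
  depth -0.048 272 a -3.1 b [-43.8  46.2]
  depth -0.042 316 a -2.8 b [-43.6  45.8]
  depth -0.036 370 a -2.7 b [-43.9  46.1]
  depth -0.03 108 a -0.4 b [-44.2  45.9]
  depth -0.024 433 a -0.4 b [-43.5  46.5]
  depth -0.018 530 a -0.4 b [-53.9  45.8]
  depth -0.012 877 a -0.5 b [-49.2  45.4]
  depth -0.006 1532 a -0.6 b [-45.   44.9]
  depth -0.0 716 a -1.9 b [-44.9  44.3]
rel [ 0.035   0.0494 -0.0436]
```

```bash
python3 -m pendant '[15,-2.6,0,1.5,0, 15,-2,0,-3.5,0, 15,0,0,0,0, 15,0,0,0,0]' 120
python3 - <<'E'
from outm import *
o,M,mid,n,x,y,d,im=outm(zmin=.05)
print('rel',(mid-o['tcp_pos']).round(4))
E
```

```text
clock: 42.5
tcp_pos: [0.5422, -0.2452, 0.1535]
orientation: [1.184, 1.226, -1.184]
contact_force: [-0.4, 0.5, -2.0]
grip_width: 0.0165
t 42.5 tcp [ 0.5422 -0.2452  0.1535] y [ 0.999  0.034 -0.   ] x [-0.     0.001 -1.   ] F [-0.4  0.5 -2. ] w 16.5 q [ 0.8   0.51 -0.64  1.79  0.36  0.96  0.05]
n [-0.026  0.882  0.471] elev 28.1 yaw 91.68 19191
width [0.093]
outer mid [ 0.5768 -0.195   0.1103]
  depth -0.06 161 a -3.8 b [-42.8  40. ]
  depth -0.054 185 a -3.7 b [-43.7  45. ]
  depth -0.048 245 a -3.6 b [-43.2  45.3]
  depth -0.042 289 a -3.4 b [-43.   46.5]
  depth -0.036 16 a -3.5 b [-42.6  45.9]
  depth -0.03 65 a -1.1 b [-43.7  46.8]
  depth -0.024 419 a -0.8 b [-43.   46.8]
  depth -0.018 505 a -0.8 b [-53.4  46.8]
  depth -0.012 838 a -0.7 b [-49.1  45.6]
  depth -0.006 1468 a -0.9 b [-44.5  45.3]
  depth -0.0 684 a -2.0 b [-45.   44.4]
rel [ 0.0346  0.0502 -0.0432]
```

```bash
python3 -m pendant '[15,-2,0,-3.5,0, 15,-2,0,-3.5,0, 15,-2.2,0,-3.5,0, 15,-2.2,0,-3.5,0, 15,-3,0,-4.5,0, 15,-3,0,-5,0, 15,0,0,0,0, 15,0,0,0,0]' 120
python3 - <<'E'
from outm import *
o,M,mid,n,x,y,d,im=outm(zmin=.05)
print('rel',(mid-o['tcp_pos']).round(4)); cv2.imwrite('pics/g3.png',im[:,:,::-1])
E
```

```text
clock: 43.55
tcp_pos: [0.5415, -0.2224, 0.1682]
orientation: [1.185, 1.225, -1.185]
contact_force: [-0.2, -0.2, -0.4]
grip_width: 0.0168
t 43.55 tcp [ 0.5415 -0.2224  0.1682] y [ 0.999  0.033 -0.   ] x [-0. -0. -1.] F [-0.2 -0.2 -0.4] w 16.8 q [ 0.78  0.48 -0.65  1.8   0.34  0.98  0.02]
n [-0.026  0.881  0.472] elev 28.19 yaw 91.67 15320
width [0.093]
outer mid [ 0.5758 -0.1665  0.1147]
  depth -0.024 17 a 2.4 b [25.  25.7]
  depth -0.006 511 a -1.8 b [-44.9  45.8]
  depth -0.0 482 a -2.0 b [-44.   45.6]
rel [ 0.0343  0.0559 -0.0535]
```

```bash
python3 -m pendant '[15,-15,0,-5,0, 15,-30,0,0,0, 15,-30,0,0,0.04, 15,-10,0,-25,0.04, 15,0,-3,-45,0, 15,0,-4,-50,0, 15,0,-4,-50,0, 15,0,-4,-50,0, 15,0,-4,-50,0, 15,0,-4,-50,0, 15,0,-4,-50,0, 15,0,-4,-50,0, 15,0,0,-20,0, 15,0,0,0,0, 15,0,0,0,0, 15,0,0,0,0]' 120
python3 - <<'E'
from tgt import *
o,M,hm=heldmid()
S=np.array([.5653,.1844,.0907]); yw=np.radians(87.45); n=np.array([np.cos(yw)*.866,np.sin(yw)*.866,.5]); x=np.array([-np.cos(yw)*.5,-np.sin(yw)*.5,.866])
for nm,dn,dx in (('A',.040,.010),('B',.006,.003)): print(nm,(M.T@(S+n*dn+x*dx-hm)*1000).round(1))
E
```

```text
clock: 45.6
tcp_pos: [0.5303, 0.2221, 0.2533]
orientation: [1.245, 1.185, -1.245]
contact_force: [-0.6, -0.2, -1.1]
grip_width: 0.0169
t 45.6 tcp [0.5303 0.2221 0.2533] y [ 0.999 -0.049  0.   ] x [ 0.    -0.001 -1.   ] F [-0.6 -0.2 -1.1] w 16.9 q [ 0.13  0.4  -0.82  1.73  0.32  1.14 -0.83]
outer n world [0.046 0.881 0.471] elev 28.1 yaw 87.03 18208 18218
held lens [0.1258] [0.094] mid [0.5689 0.27   0.2097] rel [ 0.0386  0.0479 -0.0436]
A [90.4  0.4 55.9]
B [113.5   0.5  81.8]
```

```bash
python3 -m pendant '[15,0,0,28,0, 15,0,0,28,0, 15,30,0,0,0, 15,30,0,0,0, 15,28,0,0,0, 15,5,0,5,0, 15,5,0,6,0, 15,5,0,6,0, 15,4,0,5,0, 15,0,0,0,0, 15,0,0,0,0]' 120
python3 - <<'E'
from tgt import *
o,M,hm=heldmid()
S=np.array([.5653,.1844,.0907]); yw=np.radians(87.45); n=np.array([np.cos(yw)*.866,np.sin(yw)*.866,.5]); x=np.array([-np.cos(yw)*.5,-np.sin(yw)*.5,.866])
d=hm-S; print('n',(d@n*1000).round(1),'x',(d@x*1000).round(1)); print((M.T@(-d)*1000).round(1))
E
```

```text
clock: 47.02
tcp_pos: [0.5264, 0.1461, 0.1465]
orientation: [1.244, 1.187, -1.243]
contact_force: [-0.1, 0.0, -0.3]
grip_width: 0.0166
t 47.02 tcp [0.5264 0.1461 0.1465] y [ 0.999 -0.046  0.001] x [ 0.001  0.    -1.   ] F [-0.1  0.  -0.3] w 16.6 q [ 0.21  0.47 -0.76  1.91  0.4   0.92 -0.79]
outer n world [0.044 0.88  0.473] elev 28.21 yaw 87.15 18227 21253
held lens [0.1255] [0.0941] mid [0.565  0.1941 0.103 ] rel [ 0.0386  0.048  -0.0435]
n 14.5 x 5.9
[12.3  0.8  9.6]
```

```bash
python3 -m pendant '[15,3.5,0,3.5,0, 15,3,0,2.5,0, 15,2.5,0,2,0, 15,0,0,0,0, 15,0,0,0,0]' 120
python3 - <<'E'
from tgt import *
o,M,hm=heldmid()
S=np.array([.5653,.1844,.0907]); yw=np.radians(87.45); n=np.array([np.cos(yw)*.866,np.sin(yw)*.866,.5]); x=np.array([-np.cos(yw)*.5,-np.sin(yw)*.5,.866])
d=hm-S; print('n',(d@n*1000).round(1),'x',(d@x*1000).round(1)); print((M.T@(-d)*1000).round(1))
E
```

```text
clock: 47.7
tcp_pos: [0.526, 0.1379, 0.1373]
orientation: [1.244, 1.187, -1.243]
contact_force: [0.2, -0.1, -0.6]
grip_width: 0.0168
t 47.7 tcp [0.526  0.1379 0.1373] y [ 0.999 -0.047  0.   ] x [ 0.  0. -1.] F [ 0.2 -0.1 -0.6] w 16.8 q [ 0.22  0.48 -0.75  1.92  0.41  0.9  -0.78]
outer n world [0.044 0.88  0.474] elev 28.28 yaw 87.14 18411 23794
held lens [0.1275] [0.0944] mid [0.5644 0.1863 0.093 ] rel [ 0.0384  0.0484 -0.0443]
n 2.8 x 1.0
[2.3 1.  1.9]
```

```bash
python3 -m pendant '[15,1,0,0.5,0, 20,0,0,0,0, 25,0,0,0,0, 32,0,0,0,0, 40,0,0,0,0, 40,0,0,0,0, 40,-15,0,0,0, 40,-30,0,0,0, 40,-30,0,0,0, 40,-10,0,0,0, 40,0,0,0,0, 40,0,0,0,0]' 40
python3 - <<'E'
from outm import *
o,M,mid,n,x,y,d,im=outm(c=(.563,.19),yawd=87.4)
S=np.array([.5653,.1844,.0907]); print('off',((mid-S)@np.c_[n,x,y]*1000).round(1)); cv2.imwrite('pics/f0.png',im[:,:,::-1])
E
```

```text
clock: 49.25
tcp_pos: [0.5253, 0.1369, 0.2202]
orientation: [1.242, 1.187, -1.245]
contact_force: [-0.0, 0.4, -0.7]
grip_width: 0.0401
t 49.25 tcp [0.5253 0.1369 0.2202] y [ 0.999 -0.047 -0.002] x [-0.002 -0.001 -1.   ] F [-0.   0.4 -0.7] w 40.1 q [ 0.28  0.38 -0.81  1.84  0.31  1.05 -0.7 ]
n [0.037 0.863 0.503] elev 30.23 yaw 87.57 7267
width [0.0925]
outer mid [0.5632 0.1844 0.0915]
  depth -0.03 31 a -0.9 b [-45.7  44. ]
  depth -0.024 227 a -0.7 b [-45.3  45.8]
  depth -0.018 247 a -0.7 b [-45.8  45.8]
  depth -0.012 359 a -0.8 b [-45.6  45.5]
  depth -0.006 664 a -0.8 b [-44.6  44.6]
  depth -0.0 254 a -2.1 b [-44.5  45.1]
off [ 0.3  0.8 -2.1]
```

```bash
python3 -m pendant '[40,-20,0,0,0, 40,-20,4,48,0, 40,0,4,48,0, 40,0,4,48,0, 40,0,4,48,0, 40,0,4,48,0, 40,0,4,48,0, 40,0,4,48,0, 40,0,4,48,0, 40,0,0,0,0, 40,0,0,0,0, 40,0,0,0,0]' 40
python3 - <<'E'
from outm import *
o,M,mid,n,x,y,d,im=outm(c=(.577,-.23),yawd=91.9,zmin=.03)
v,u=np.nonzero(d>0); P=deproj('wrist',d,np.c_[u,v])[0]; r_=P-mid
w,a,b=r_@n*1000,r_@x*1000,r_@y*1000
for sx,px in (('lo',-37.5),('hi',6.5)):
    for py in (-22,22):
        k=(abs(a-px)<21)&(abs(b-py)<21)&(w>3); kk=k&(w>9)
        print(sx,py,k.sum(),'w',np.percentile(w[k],[50,98]).round(1) if k.sum()>5 else None,'a',np.percentile(a[kk],[2,98]).round(1) if kk.sum()>5 else None,'b',np.percentile(b[kk],[2,98]).round(1) if kk.sum()>5 else None)
        c=(abs(a-px)<6)&(abs(b-py)<6); print('   centre w',np.median(w[c]).round(1))
sc,ds=grab('scene'); uv=proj('scene',[[.57,0,.08]])[0].astype(int); c=sc[uv[1]-75:uv[1]+75,uv[0]-120:uv[0]+120]
out=np.hstack([im[0:360,150:550],cv2.resize(c,(400,250),interpolation=cv2.INTER_CUBIC)[:250].copy() if 0 else cv2.copyMakeBorder(cv2.resize(c,(400,250),interpolation=cv2.INTER_CUBIC),0,110,0,0,cv2.BORDER_CONSTANT)])
cv2.imwrite('pics/final.png',out[:,:,::-1])
E
```

```text
clock: 50.8
tcp_pos: [0.5404, -0.246, 0.2618]
orientation: [1.242, 1.188, -1.241]
contact_force: [-0.5, 0.4, 0.1]
grip_width: 0.0398
t 50.8 tcp [ 0.5404 -0.246   0.2618] y [ 0.999 -0.044  0.001] x [ 0.001  0.    -1.   ] F [-0.5  0.4  0.1] w 39.8 q [ 0.84  0.39 -0.67  1.69  0.26  1.15  0.05]
n [-0.025  0.865  0.5  ] elev 30.03 yaw 91.65 2478
width [0.0937]
outer mid [ 0.5782 -0.2241  0.0914]
  depth -0.03 45 a -0.8 b [-41.6  40.5]
  depth -0.024 337 a -0.6 b [-44.7  45.1]
  depth -0.018 315 a -0.9 b [-45.6  45.3]
  depth -0.012 171 a -0.7 b [-46.1  46.1]
  depth -0.006 230 a -0.8 b [-46.   46.3]
  depth -0.0 70 a -2.1 b [-45.7  46.2]
lo -22 365 w [12.1 23.7] a [-53.3 -25.6] b [-39.1  -5.5]
   centre w -7.5
lo 22 394 w [12.1 23.3] a [-53.7 -25.2] b [ 5. 39.]
   centre w -8.7
hi -22 430 w [11.2 23.8] a [-8.5 19.1] b [-38.3  -4.7]
   centre w -184.9
hi 22 485 w [10.6 23.2] a [-9.7 19.1] b [ 5.7 39.8]
   centre w -11.2
```

View pics/final.png

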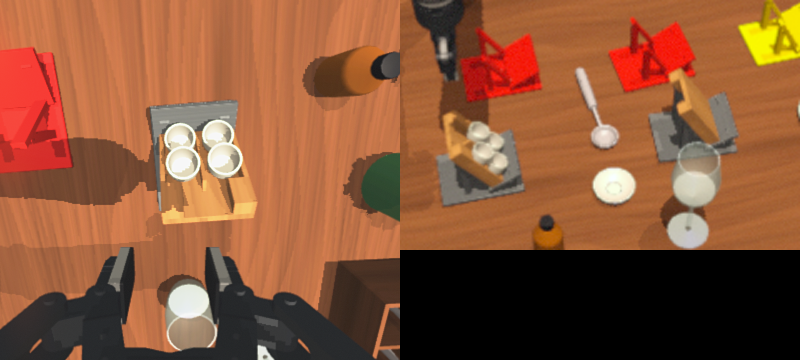

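```bash
python3 -c "
from h import *
state(); print(r.hand_in())"
```

```text
t 50.9 tcp [ 0.5402 -0.2464  0.2616] y [ 0.999 -0.044  0.   ] x [ 0.  0. -1.] F [ 0.6  0.4 -0.2] w 40.3 q [ 0.84  0.39 -0.67  1.69  0.26  1.15  0.05]
the job is handed in; nothing more can be done
None
```

The job is done and handed in at 50.9 s of the 70 s allowed. All four cups stand mouth-up in the spare tray on their original stand. The emptied tray is on the other stand, face-in and notch end up.

**What I did**
1. I laid the spare tray face-down on the cups, holding it by one shoulder. It lay on to about 1.3 mm lengthwise and 0.8 mm sideways.
2. I squeezed the pair upright, turned it 180° about the vertical and leaned it back on the same stand.
3. I took the emptied tray off straight outward by its shoulder and seated it on the other stand.

**Last checks**
- The last picture shows four open cup mouths in the spare tray, which the depth fit puts at a 30.0° tilt, flat on its stand.
- The emptied tray lies flat at 30.2°, within about 2 mm of where the spare tray first stood.
- The gripper was clear of everything with about zero force on it. The highest force I read was about 25 N, at the ends of moves only. The other tableware near the stands looks unmoved in the last picture; I did not measure it.

**What did not go cleanly**
- My first grip on the spare tray, by its lip, held it upright and could not have cleared the cups. I put it back on its stand and gripped it by the shoulder instead.
- While I stood the pair up, the two trays slid 8.6 mm against each other. I evened them out by setting the pair on the bare table for a moment before turning it over, which the task did not mention.
- The cups lean in their pockets. The upper rims stand up to about 23 mm above the tray's face, where an upright cup would stand 13 mm.

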